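# Kettle out from behind the quake rod

### The job

Switch on the shelf lamp with its small toggle. Then take the aluminium kettle by its handle, slide it off the open end of the steel quake rod that runs through under the handle, lift it off its stand and set it down gently and upright, wholly on the round cork mat beside the stand. Do not tip the kettle on the way, leave everything else standing where it is, and leave the lamp on.

Things in the scene. Friction and masses are not known exactly. Their poses are not given: they have to be found in the camera images.
- lamp_switch (a joint): angle of the lamp's toggle lever (rad): 0 leans towards the robot side (off), 1.0 leans away (on); stays where it is left (dry friction); counts as on above 0.8
- lamp_switch_tip (a point): centre of the black ball, 26 mm wide, on the end of the toggle lever, 45 mm from its pivot. The pivot is level, 22 mm above the table, in the middle of a fixed white block 70 (x) x 50 (y) x 25 mm. Off, the ball lies 22 mm on the -x side of the pivot and 61 mm up; on, 22 mm on the +x side: push it about 43 mm along the block's +x (roughly away from the robot; block yaw within 0.3 rad). At mid-swing it is 67 mm up. Takes about 1.5 N
- stand: fixed kettle stand, origin at the centre of its underside: a flat white tray 170 x 170 mm, top 30 mm up, with a lip 4 mm high and 4 mm wide along all four edges, which the kettle must be raised over. Upright post of the rod at stand y = -108 mm (16 mm thick in y, 30 mm in x, 175 mm tall); two lamp posts 14 mm square at stand x = 155, y = +-100 mm
- lamp (a point): middle of the underside of the fixed white strip lamp over the kettle, 335 mm above the table; axes as the stand's. Strip 40 mm (x) by 240 mm (y), 22 mm high, from stand x = 0 to 40 mm; its two arms on top (to 367 mm) run back to the posts at +x. A tool pointing straight down does not fit under it over the handle; one whose upper end leans back towards the robot (-x) by 35 to 40 degrees does
- rod_tip (a point): centre of the open end of the level steel quake rod, 10 mm thick, 162 mm above the table, at stand x = 0, y = +45 mm; axes as the stand's. The rod runs 150 mm from here towards -y, to its post. With the kettle on the tray the rod's axis is 43 mm below the handle's middle, across the grip: while threaded the kettle can rise at most 23 mm; it comes free once the handle is beyond this end (+y)
- kettle_handle (a point): middle of the kettle's handle grip: a straight black bar 86 mm long along the point's x, 16 mm wide (y), 18 mm high (z), a thin leg at each end (x = +-58 mm). 175 mm above the kettle's underside, straight above its centre. Round body 132 mm wide; spout along +x reaches 112 mm from the centre; top of lid knob 71 mm below this point. Mass 0.41 to 0.75 kg
- kettle_base (a point): centre of the kettle's flat underside (120 mm wide), same axes as the handle
- mat: fixed round cork mat, 180 mm wide, 5 mm thick, origin at the centre of its underside; lies on the stand's +y side, the side of the rod's open end
- teapot: white ceramic teapot with lid, 125 mm wide body, 120 mm tall; bystander; origin at the centre of its underside
- tumbler0: glass tumbler, 68 mm wide, 95 mm tall, stands on the robot's side of the gap between stand and mat; bystander; origin at the centre of its underside
- tumbler1: glass tumbler like the other, beyond the mat; bystander; origin at the centre of its underside
- lunch_box: yellow plastic lunch box snapped shut, 116 x 184 x 61 mm; bystander; origin at the centre of its underside
- tin: plain steel tin, 68 mm wide, 110 mm tall, behind the rod's post; bystander; origin at the centre of its underside
- jar: amber glass jar with steel lid, 72 mm wide, 120 mm tall; bystander; origin at the centre of its underside
Mind the look-alikes: they are no part of the job. Several things have the shape of the mat; the one meant has the colours described above.

How it is judged (in metres and radians):
On the way, in this order (a step that is already met when the one before it is completed fails the run):
1. the lamp's toggle is on (value of joint lamp_switch above 0.8 rad), for 0.2 s.
2. the kettle, upright and off the table and tray, has left the rod's open end (y of kettle_handle in the frame of rod_tip above 0.012 m and height (world z) of kettle_base above 0.022 m and angle between kettle_base's own z axis and vertical below 0.35 rad), for 0.05 s.
At the end, for the whole second after the job is handed in: The toggle reads above 0.8 rad (on); the kettle stands at rest and upright (within 0.06 rad) with its underside on the cork mat and its centre within 30 mm of the mat's centre, so that its 120 mm foot stays on the 180 mm mat; it is released and no bystander has shifted by more than 30 mm (value of joint lamp_switch above 0.8 rad and horizontal distance between kettle_base and mat below 0.03 m and angle between kettle_base's own z axis and vertical below 0.06 rad and height (world z) of kettle_base between 0.001 and 0.009 m and linear speed of kettle below 0.02 m/s); the robot touches nothing.
It fails at once if the kettle is tipped by more than 0.4 rad (angle between kettle_base's own z axis and vertical above 0.4 rad).
It fails at once if the kettle is dropped (falls out of the fingers by more than about 10 mm) (contact force between the fingers and kettle below 0.3 N and linear speed of kettle above 0.45 m/s).
It fails at once if the kettle is slammed onto the mat (over 60 N) (contact force between kettle and mat above 60 N).
It fails at once if a bystander is shifted by more than 30 mm (distance of any of teapot, tumbler0, tumbler1, lunch_box, tin, jar from where it was at the start of the episode above 0.03 m).
It also fails if it takes over 51 s, if anything falls off the work surface, if the arm or the gripper's body presses on something with over 40 N, if the wrist force passes 120 N, or if a joint passes its speed limit or range.

### The arm

A 6-joint arm with a two-finger parallel gripper is mounted at the origin on the work surface. World frame = base frame: x ahead of the robot, y to its left, z up, the work surface at z = 0. Lengths are in mm, angles in rad, forces in N, time in s.
With the tool pointing down it reaches from about 275 to 850 mm from the base axis. Payload 5.2 kg.
Tool frame: the origin (TCP) lies at the very end of the fingers, on their centre line; the grasp point (between the pads) lies 19 mm behind it (pinch_z is the distance from the TCP to the grasp point, in mm); x points along the fingers, z is the direction in which the jaws open and shut, and the axes are right-handed (so a half turn about x gives the same grasp; the last joint's range is limited). The gripper opens to 85 mm and grips with 20 to 120 N. Pads are 22 mm wide; open, the fingers measure 114 mm over their backs; the gripper's body (76 mm by 85 mm) begins 54 mm behind the grasp point. The pads swing forward as they close: fully open they stand 13 mm farther back than shut.
Start: joints at [0.985, 0.259, 1.535, -0, 1.348, -0.203], TCP at [205.415, 510.206, 231.31] pointing down, gripper open.
Joint ranges: [-3.14, 3.14], [-0.91, 2.08], [0.19, 2.58], [-1.22, 4.36], [0.22, 2.71], [-3.12, 3.12]. Speed limits (rad/s): [2.57, 2.57, 3.14, 3.14, 3.14, 3.14].

### API

Orientations are given as a 3x3 rotation matrix whose columns are the frame's x, y, z axes.
In Python, from plant import observe, camera, hand_in, pinch_z gives the robot as it stands.
- The arm moves only by the tool jog_arm, never from a script. Its argument "targets" is a list of rows, each an object of numbers: "tx", "ty", "tz": the shift along the tool's x, y, z in mm; "wx", "wy", "wz": the turn, a rotation vector about the tool's x, y, z in degrees; "jaw": the finger opening in mm, from 0 to 85.4. In form: [{"tx": .., "ty": .., "tz": .., "wx": .., "wy": .., "wz": .., "jaw": ..}, ...]. A call has 1 to 20 rows; each row is the pose to reach, as a shift and turn from the pose commanded when the call began, along the tool's axes at that moment; what a row does not reach only later rows make up. A row lasts 1/8 s, in which the tool goes at most 62.5 mm and 10.7 degrees, less where a joint would pass 70% of its speed; a pose out of reach is approached as far as the arm can. A call with a gripper value outside its range is refused whole. The fingers move at their own pace and stop on an object; "squeeze" is the grip in N (left out, the last holds). Time passes only in rows, so rows that repeat a pose let the fingers close. It gives the time, the measured TCP pose, the force and the opening at its end, in the units of the state.
- observe(): the state, without advancing time (a new reading comes with each control period).
- camera(name): name is "side" or "top"; returns a dict with "pixels" (384x512x3 uint8, red, green, blue), "intrinsics" (3x3 intrinsics, pixels), "k1" (the pictures are not rectified: a ray, as slopes to the right and down, at radius r is drawn at 1 + k1 r^2 times it, then the intrinsics apply), "extrinsics" (4x4, takes a point from world to camera coordinates). Camera axes: x right, y down, z forward; pixel columns grow to the right and rows downward; lengths in mm; the calibration is good to about 2 mm. A picture is of the moment at which its call begins. There is no depth.
- hand_in(): hands the job in, once; it reports no verdict.
The state is a dict: "clock": time; "joints": joint angles; "dq": joint speeds; "joint_efforts": joint torques, N m; "position": TCP position; "ee_rot": TCP orientation; "force": force on the tool from outside, world axes, zero at the start; "moment": the same for the moment, N m; "gripper_width": finger opening in mm.
Only numpy, scipy, OpenCV 4.12 (cv2) and the standard library are available. Lean on these libraries where they do the work, as an engineer would, in place of code of your own. Each camera call takes 0.05 s, during which the arm holds its last target.

## Working session

There is one attempt and no reset: what is moved stays moved. The work goes in short steps, Python scripts to look and compute and a tool call to move; the robot and the scene stay as the last step left them, time stands still between calls to the robot, and variables do not carry over. Pictures are saved under pics/ and viewed, and the job is handed in when it is done.

Besides the shell and the picture viewer there is one more tool, called after "Emit:" by a JSON object that holds its "op" and its "data", one argument or row to a line. jog_arm: Moves the arm, as the interface text tells. Its arguments: {"type":"object","properties":{"targets":{"type":"array","items":{"type":"object","properties":{"tx":{"type":"number"},"ty":{"type":"number"},"tz":{"type":"number"},"wx":{"type":"number"},"wy":{"type":"number"},"wz":{"type":"number"},"jaw":{"type":"number"}}}},"squeeze":{"type":"number"}},"required":["targets"]}

```bash
ls; mkdir -p pics; python3 - <<'E'
from plant import *
import cv2,numpy as np,json
np.set_printoptions(precision=4,suppress=True)
s=observe();print(s)
try: print(pinch_z)
except Exception as e: print(e)
for n in("side","top"):
    c=camera(n)
    cv2.imwrite(f"pics/{n}0.png",c["pixels"][:,:,::-1])
    cv2.imwrite(f"pics/{n}0x.png",cv2.resize(c["pixels"][:,:,::-1],(800,600),interpolation=cv2.INTER_CUBIC))
    np.savez(f"{n}0.npz",**c)
    print(n,c["intrinsics"],c["k1"],c["extrinsics"])
E
```

```text
pics
{'clock': 0.0, 'joints': array([ 0.9852,  0.2593,  1.5361, -0.    ,  1.348 , -0.2028]), 'dq': array([-0.0002, -0.0013, -0.0001,  0.    ,  0.0008, -0.0003]), 'joint_efforts': array([ -0.0007, -44.6033, -29.0573,  -0.0002,   0.0114,   0.    ]), 'position': array([205.1223, 509.7603, 230.4745]), 'ee_rot': array([[-0.001 , -0.9276,  0.3735],
       [-0.0015,  0.3735,  0.9276],
       [-1.    ,  0.0003, -0.0018]]), 'force': array([1.2155, 0.0562, 0.0626]), 'moment': array([ 0.0404, -0.0728,  0.0011]), 'gripper_width': 85.5695166236302}
18.700000000000003
side [[366.9905   0.     256.7569]
 [  0.     366.9905 183.3076]
 [  0.       0.       1.    ]] 0.034565190459240724 [[   0.9793   -0.2022    0.0119 -556.7619]
 [  -0.1295   -0.67     -0.731   244.3066]
 [   0.1558    0.7143   -0.6823 1236.3759]
 [   0.        0.        0.        1.    ]]
top [[382.1967   0.     256.6332]
 [  0.     382.1967 188.4833]
 [  0.       0.       1.    ]] -0.12862865299341375 [[   0.0001   -0.9999   -0.016    39.5804]
 [  -0.9904    0.0021   -0.1381  578.2713]
 [   0.1381    0.0159   -0.9903 1434.1021]
 [   0.        0.        0.        1.    ]]
```

View pics/side0x.png

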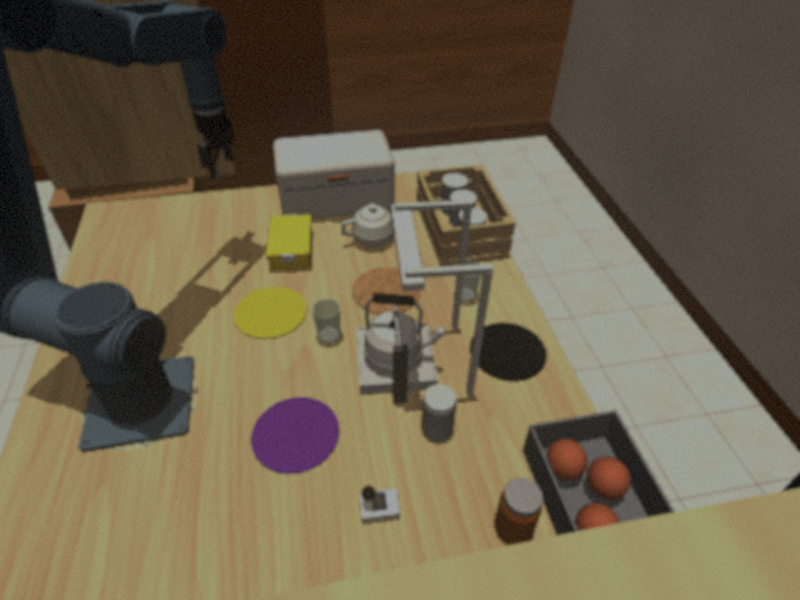

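View pics/top0x.png

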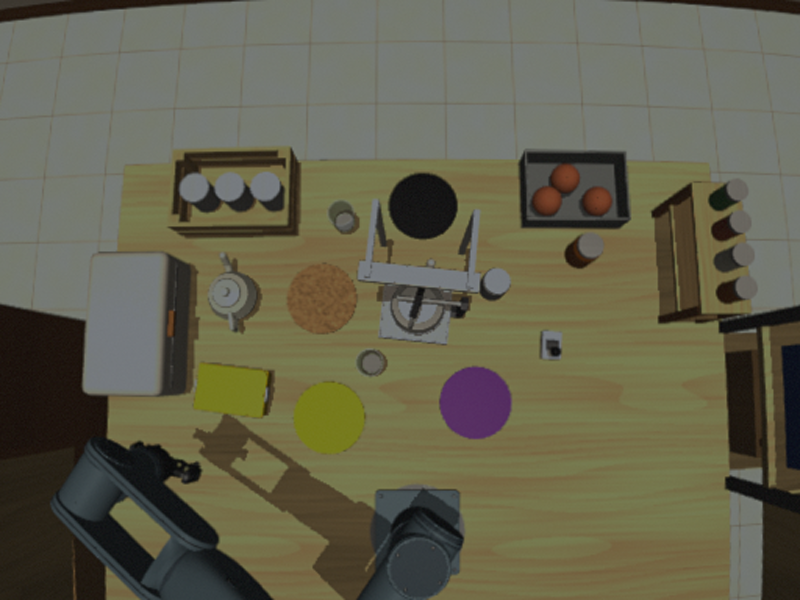

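The side view shows the kettle on its tray at about (395,345) (800-wide scale), the cork mat at (385,290) and the switch at (378,500). In the top view the stand is at (416,315), the mat at (322,298) and the switch at (552,347). I'll enlarge these areas.

```bash
cat > h.py <<'E'
import numpy as np,cv2
np.set_printoptions(precision=4,suppress=True)
def load(n):
    d=np.load(n+".npz");return dict(K=d["intrinsics"],k1=float(d["k1"]),T=d["extrinsics"],im=d["pixels"])
def proj(c,P):
    P=np.atleast_2d(P).astype(float);q=P@c["T"][:3,:3].T+c["T"][:3,3]
    s=q[:,:2]/q[:,2:];r2=(s**2).sum(1,keepdims=True);s=s*(1+c["k1"]*r2)
    return s*[c["K"][0,0],c["K"][1,1]]+[c["K"][0,2],c["K"][1,2]]
def ray(c,uv):
    d=(np.array(uv,float)-[c["K"][0,2],c["K"][1,2]])/[c["K"][0,0],c["K"][1,1]]
    s=d.copy()
    for _ in range(30): s=d/(1+c["k1"]*(s@s))
    R=c["T"][:3,:3];t=c["T"][:3,3]
    v=R.T@np.array([s[0],s[1],1]);return -R.T@t,v/np.linalg.norm(v)
def atz(c,uv,z):
    o,v=ray(c,uv);return o+v*(z-o[2])/v[2]
def tri(ca,ua,cb,ub):
    o1,v1=ray(ca,ua);o2,v2=ray(cb,ub)
    A=np.stack([v1,-v2],1);x=np.linalg.lstsq(A,o2-o1,rcond=None)[0]
    p,q=o1+v1*x[0],o2+v2*x[1];return (p+q)/2,np.linalg.norm(p-q)
def crop(c,u0,v0,u1,v1,name,s=None):
    im=c["im"][v0:v1,u0:u1,::-1]
    s=s or min(800/(u1-u0),600/(v1-v0))
    im=cv2.resize(im,None,fx=s,fy=s,interpolation=cv2.INTER_CUBIC)
    im=cv2.convertScaleAbs(im,alpha=1.4)
    # ticks every 10px
    for u in range((u0+9)//10*10,u1,10):
        x=int((u+.5-u0)*s);cv2.line(im,(x,0),(x,6),(0,255,255),1);cv2.putText(im,str(u),(x-10,16),0,.35,(0,255,255),1)
    for v in range((v0+9)//10*10,v1,10):
        y=int((v+.5-v0)*s);cv2.line(im,(0,y),(6,y),(0,255,255),1);cv2.putText(im,str(v),(8,y+4),0,.35,(0,255,255),1)
    cv2.imwrite("pics/"+name,im)
E
python3 - <<'E'
from h import *
t=load("top0");s=load("side0")
crop(t,220,160,320,235,"tc.png");crop(t,335,205,375,235,"ts.png")
crop(s,215,165,325,265,"sc.png");crop(s,215,300,275,345,"ss.png")
E
```

```text
(no output)
```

View pics/tc.png

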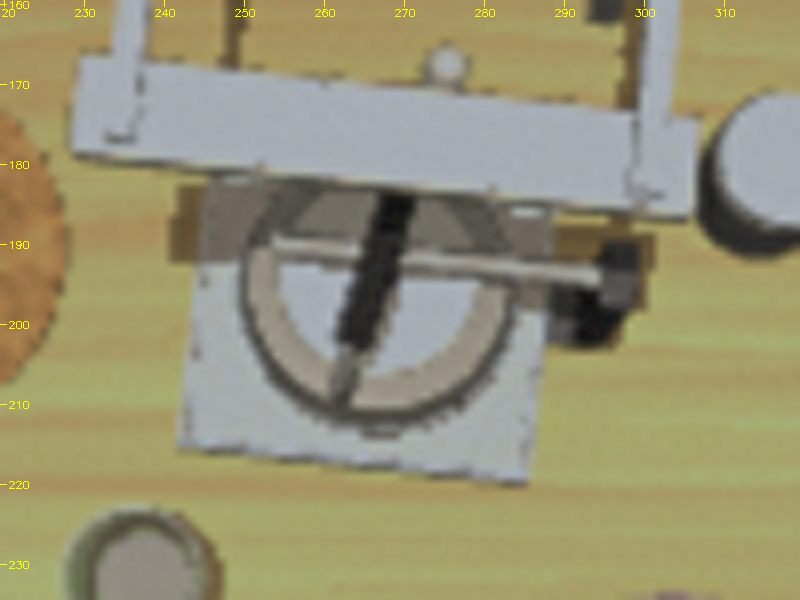

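View pics/ts.png

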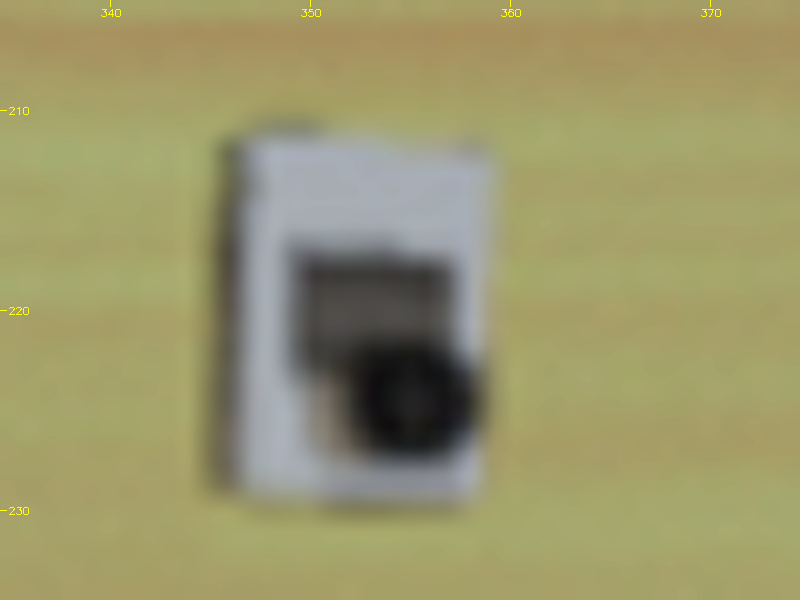

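View pics/sc.png

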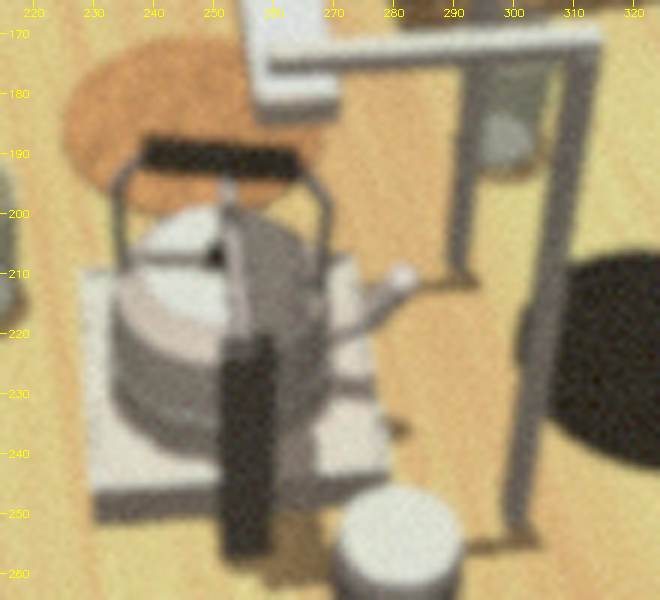

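View pics/ss.png

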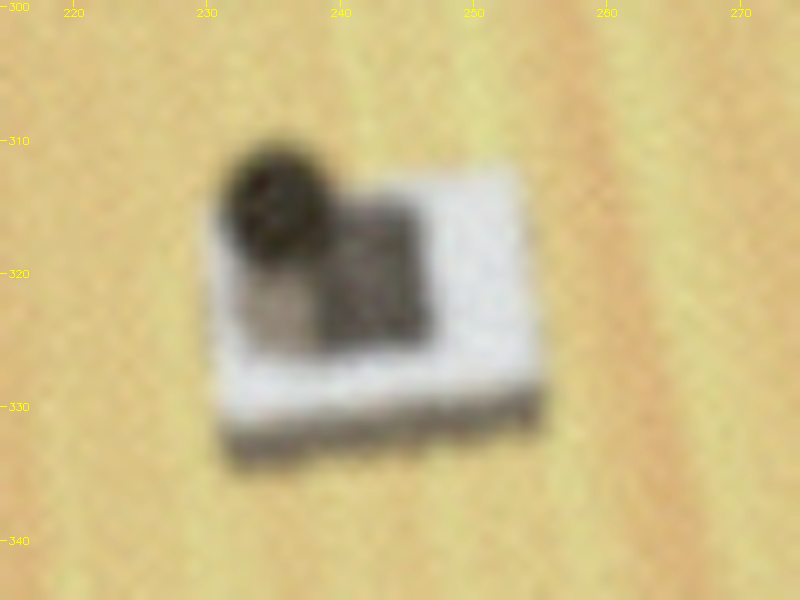

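Readings (native pixels):
- **Ball:** top (355,224.6), side (235.5,314.7).
- **Tray corners:** top (242.3,215) and (285.5,219.7); side (228.5,209.5), (230.5,246) and (279.5,242.5).
- **Strip lamp corners:** top (230,166.7), (306.5,174.5) and (228.5,178.7).
- **Rod tip:** top (253.7,189.5).
- **Handle:** runs (239.5,190) to (264,194.5) in the side view.

Next I'll fit the poses to these.

```bash
python3 - <<'E'
from h import *
from scipy.optimize import least_squares
t=load("top0");s=load("side0")
p,e=tri(t,(355.1,224.6),s,(235.5,314.7));print("ball tri",p,e,"atz61",atz(t,(355.1,224.6),61),atz(s,(235.5,314.7),61))
for n,c,u in [("blk t",t,[(347,211.7),(359,212.3),(358.3,229.5),(346.8,229)]),("blk s",s,[(253.2,312.5),(254.5,329),(231.5,332)])]:
    print(n,np.array([atz(c,x,25)[:2] for x in u]))
def fit(feat,x0):
    def f(q):
        R=np.array([[np.cos(q[2]),-np.sin(q[2])],[np.sin(q[2]),np.cos(q[2])]])
        r=[]
        for c,uv,P in feat:
            w=np.r_[R@np.array(P[:2])+q[:2],P[2]];r.append(proj(c,w)[0]-uv)
        return np.concatenate(r)
    o=least_squares(f,x0,loss="soft_l1");print(o.x);print(f(o.x).reshape(-1,2));return o.x
F=[(t,(242.3,215),(-85,85,34)),(t,(285.5,219.7),(-85,-85,34)),
(s,(228.5,209.5),(-85,85,34)),(s,(230.5,246),(-85,-85,34)),(s,(279.5,242.5),(85,-85,34)),
(t,(230,166.7),(40,120,357)),(t,(306.5,174.5),(40,-120,357)),(t,(228.5,178.7),(0,120,357)),(t,(305,187),(0,-120,357)),
(t,(253.7,189.5),(0,45,165)),
(s,(269.5,184.5),(40,-120,346))]
q=fit(F,[480,0,0.05])
# handle
for z in (205,):
    a=atz(s,(239.5,190),z);b=atz(s,(264,194.5),z);print("handle side ends",a,b,(a+b)/2,np.degrees(np.arctan2((b-a)[1],(b-a)[0])),np.linalg.norm(b-a))
    a=atz(t,(264.3,203.2),z+8);b=atz(t,(269.8,184),z+8);print("handle top",a,b,np.degrees(np.arctan2((b-a)[1],(b-a)[0])))
# mat
for c,u in((t,None),(s,None)):
    hsv=cv2.cvtColor(c["im"],cv2.COLOR_RGB2HSV)
    m=cv2.inRange(hsv,(5,110,60),(16,255,255))
    n,l,st,ce=cv2.connectedComponentsWithStats(m)
    for i in np.argsort(-st[1:,4])[:4]+1: print(st[i],ce[i],atz(c,ce[i],5))
E
```

```text
ball tri [ 437.8227 -332.9251   62.0682] 1.790179258185362 atz61 [ 436.9731 -333.1582   61.    ] [ 438.7792 -332.3671   61.    ]
blk t [[ 488.7324 -311.5516]
 [ 486.1496 -358.6922]
 [ 419.515  -353.881 ]
 [ 421.78   -308.9346]]
blk s [[ 492.1931 -317.2598]
 [ 486.2413 -365.8507]
 [ 421.8423 -361.5365]]
[551.4429   1.5321  -0.1118]
[[-0.3377 -0.0068]
 [ 0.4941  0.1748]
 [-1.287  -0.7902]
 [-1.6278 -0.2302]
 [-0.3795 -0.0877]
 [-0.3429 -0.9934]
 [ 1.5023 -0.3474]
 [-0.4462 -0.1476]
 [ 1.7818  0.1055]
 [ 0.3112  0.2468]
 [ 1.1196 -1.7695]]
handle side ends [511.3025   9.9611 205.    ] [584.4261 -25.2023 205.    ] [547.8643  -7.6206 205.    ] -25.681847615046415 81.13897584270637
handle top [503.9178  10.281  213.    ] [569.5747  -8.6235 213.    ] -16.062624591151987
[ 184  169   44   44 1168] [205.7166 190.7637] [574.5487 241.5265   5.    ]
[342 105  29  32 496] [355.8468 120.4496] [ 863.2985 -366.1875    5.    ]
[374 120  18  17 241] [382.3402 127.971 ] [ 832.2226 -474.9839    5.    ]
[107 198   5  18  60] [108.75 207.05] [508.9394 635.8636   5.    ]
[  207     0   160    88 11375] [283.508   40.5112] [1095.636  1631.6394    5.    ]
[ 32 112  93  22 618] [ 77.5502 123.3608] [-149.8149  822.3997    5.    ]
[226 171  43  26 553] [243.1392 182.4539] [564.2627 255.3777   5.    ]
[376 293  28  26 553] [389.8517 304.8644] [ 903.2866 -362.1272    5.    ]
```

```bash
python3 - <<'E'
from h import *
t=load("top0");s=load("side0")
crop(t,255,178,285,215,"th.png");crop(s,230,180,275,205,"sh.png")
q=[551.4,1.5,-.1118]
R=lambda a:np.array([[np.cos(a),-np.sin(a)],[np.sin(a),np.cos(a)]])
a=atz(s,(239,190.3),205);b=atz(s,(264.2,191.9),205);print(a,b,(a+b)/2,np.degrees(np.arctan2((b-a)[1],(b-a)[0])),np.linalg.norm(b-a))
for yaw in (-.22,-.28,-.34,-.4):
  for c0 in ((549,-4),(549,0)):
    w=[np.r_[R(yaw)@[x,0]+c0,z] for x,z in((-43,205),(43,205),(0,205),(-43,214),(112,100))]
    print(yaw,c0,"top",proj(t,w).round(1).tolist(),"side",proj(s,w).round(1).tolist())
print(proj(s,[np.r_[R(q[2])@[0,45]+q[:2],162]]))
E
```

```text
[509.4886   8.8978 205.    ] [587.6205 -13.7561 205.    ] [548.5545  -2.4291 205.    ] -16.16926465117952 81.34981957515934
-0.22 (549, -4) top [[265.7, 202.5], [271.1, 178.2], [268.4, 190.3], [265.7, 202.3], [274.4, 165.0]] side [[238.4, 191.1], [265.2, 191.7], [251.8, 191.4], [238.4, 189.1], [284.6, 214.1]]
-0.22 (549, 0) top [[264.6, 202.5], [269.9, 178.2], [267.3, 190.3], [264.6, 202.3], [273.4, 165.0]] side [[238.2, 190.3], [264.9, 190.8], [251.6, 190.6], [238.2, 188.3], [284.3, 213.3]]
-0.28 (549, -4) top [[265.0, 202.3], [271.8, 178.4], [268.4, 190.3], [265.0, 202.1], [276.2, 165.5]] side [[238.5, 190.6], [265.2, 192.2], [251.8, 191.4], [238.4, 188.6], [284.6, 215.6]]
-0.28 (549, 0) top [[263.8, 202.3], [270.7, 178.4], [267.3, 190.3], [263.8, 202.1], [275.1, 165.5]] side [[238.3, 189.7], [264.9, 191.4], [251.6, 190.6], [238.2, 187.7], [284.3, 214.8]]
-0.34 (549, -4) top [[264.3, 202.1], [272.6, 178.6], [268.4, 190.3], [264.3, 201.8], [277.9, 166.0]] side [[238.6, 190.0], [265.1, 192.8], [251.8, 191.4], [238.5, 188.0], [284.5, 217.1]]
-0.34 (549, 0) top [[263.1, 202.1], [271.4, 178.6], [267.3, 190.3], [263.1, 201.8], [276.8, 166.0]] side [[238.4, 189.2], [264.8, 191.9], [251.6, 190.6], [238.3, 187.2], [284.2, 216.2]]
-0.4 (549, -4) top [[263.6, 201.8], [273.3, 178.9], [268.4, 190.3], [263.6, 201.6], [279.6, 166.6]] side [[238.8, 189.5], [265.0, 193.4], [251.8, 191.4], [238.7, 187.5], [284.3, 218.6]]
-0.4 (549, 0) top [[262.4, 201.8], [272.1, 178.9], [267.3, 190.3], [262.4, 201.6], [278.5, 166.6]] side [[238.6, 188.6], [264.7, 192.5], [251.6, 190.6], [238.5, 186.6], [284.0, 217.7]]
[[251.0711 190.0483]]
```

View pics/th.png

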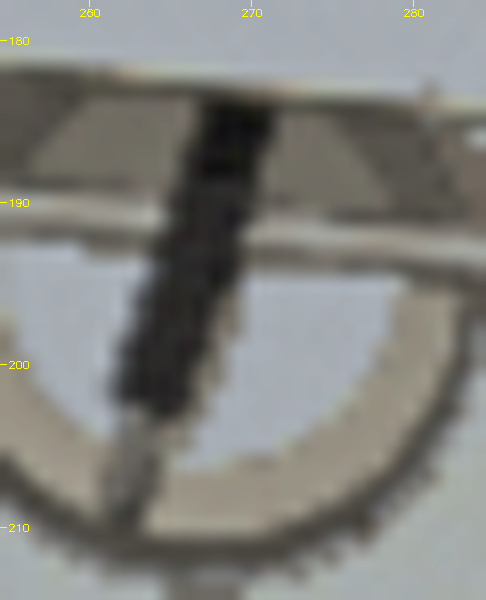

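View pics/sh.png

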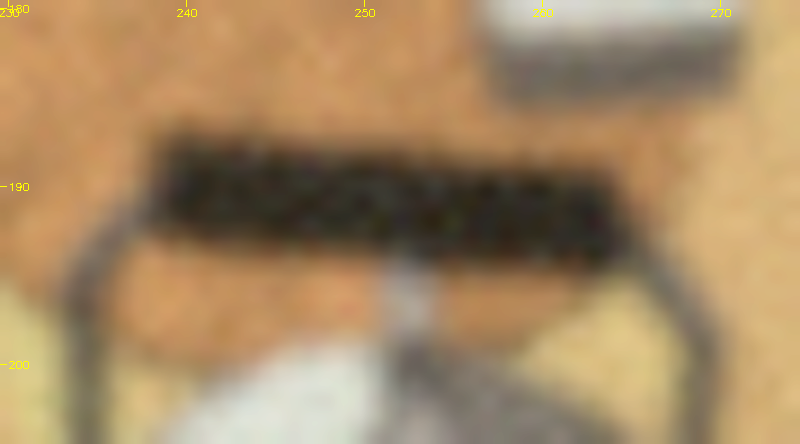

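Consistent results:
- **Stand:** (551.4, 1.5), yaw −0.112.
- **Handle:** about (549, −1.5, 205), yaw about −0.285.
- **Mat:** (574.5, 241.5), which is straight along stand +y.
- **Switch ball:** about (437, −332.5, 62). The pivot is about (455, −333) and the block yaw about −0.06.

Next I'll check where the bystanders are and work out the first transit.

```bash
cat >> h.py <<'E'
from scipy.spatial.transform import Rotation as Ro
def Rt(yaw,lean):  # tool z at yaw+90deg, x down leaning forward
    c,s=np.cos(yaw),np.sin(yaw);l=np.radians(lean)
    x=np.array([np.sin(l)*c,np.sin(l)*s,-np.cos(l)]);z=np.array([-s,c,0]);return np.stack([x,np.cross(z,x),z],1)
def rel(p,R,P,RT):
    return np.r_[R.T@(np.array(P)-p),np.degrees(Ro.from_matrix(R.T@RT).as_rotvec())].round(1)
E
python3 - <<'E'
from h import *
from plant import observe
t=load("top0");s=load("side0")
print("tumbler0 top",atz(t,(237.5,232.3),95),"tumbler1",atz(t,(220.8,142),95),"tin",atz(t,(317,181.5),110),"teapot",atz(t,(147,187),120),"jar",atz(t,(376.5,158),120))
o=observe();p,R=o["position"],o["ee_rot"]
for P in [(330,300,245),(390,100,245),(390,-100,245),(385,-250,200),(385,-330,120)]:
    print(P,rel(p,R,P,Rt(-.06,0)))
E
```

```text
tumbler0 top [408.6818 108.2509  95.    ] tumbler1 [749.1278 174.1658  95.    ] tin [ 594.1287 -184.6715  110.    ] teapot [573.6341 444.1982 120.    ] jar [ 680.819  -408.4513  120.    ]
(330, 300, 245) [ -14.3 -194.2 -148.   -18.5   -0.1   -0. ]
(390, 100, 245) [ -14.  -324.5 -311.1  -18.5   -0.1   -0. ]
(390, -100, 245) [ -13.8 -399.2 -496.6  -18.5   -0.1   -0. ]
(385, -250, 200) [  31.4 -450.7 -637.6  -18.5   -0.1   -0. ]
(385, -330, 120) [ 111.5 -480.6 -711.7  -18.5   -0.1   -0. ]
```

Emit:
{"op": "jog_arm", "data": {
  "targets": [
    {"tx": -14,"ty": -194,"tz": -148,"wx": -18.5,"jaw": 0},
    {"tx": -14,"ty": -194,"tz": -148,"wx": -18.5,"jaw": 0},
    {"tx": -14,"ty": -194,"tz": -148,"wx": -18.5,"jaw": 0},
    {"tx": -14,"ty": -194,"tz": -148,"wx": -18.5,"jaw": 0},
    {"tx": -14,"ty": -324,"tz": -311,"wx": -18.5,"jaw": 0},
    {"tx": -14,"ty": -324,"tz": -311,"wx": -18.5,"jaw": 0},
    {"tx": -14,"ty": -324,"tz": -311,"wx": -18.5,"jaw": 0},
    {"tx": -14,"ty": -324,"tz": -311,"wx": -18.5,"jaw": 0},
    {"tx": -14,"ty": -399,"tz": -497,"wx": -18.5,"jaw": 0},
    {"tx": -14,"ty": -399,"tz": -497,"wx": -18.5,"jaw": 0},
    {"tx": -14,"ty": -399,"tz": -497,"wx": -18.5,"jaw": 0},
    {"tx": -14,"ty": -399,"tz": -497,"wx": -18.5,"jaw": 0},
    {"tx": 31,"ty": -451,"tz": -638,"wx": -18.5,"jaw": 0},
    {"tx": 31,"ty": -451,"tz": -638,"wx": -18.5,"jaw": 0},
    {"tx": 31,"ty": -451,"tz": -638,"wx": -18.5,"jaw": 0},
    {"tx": 31,"ty": -451,"tz": -638,"wx": -18.5,"jaw": 0},
    {"tx": 111,"ty": -481,"tz": -712,"wx": -18.5,"jaw": 0},
    {"tx": 111,"ty": -481,"tz": -712,"wx": -18.5,"jaw": 0},
    {"tx": 111,"ty": -481,"tz": -712,"wx": -18.5,"jaw": 0}
  ]
}}

```text
schema error: expected keys tx, ty, tz, wx, wy, wz, jaw
```

All keys are required in each row.

Emit:
{"op": "jog_arm", "data": {
  "targets": [
    {"tx": -14,"ty": -194,"tz": -148,"wx": -18.5,"wy": 0,"wz": 0,"jaw": 0},
    {"tx": -14,"ty": -194,"tz": -148,"wx": -18.5,"wy": 0,"wz": 0,"jaw": 0},
    {"tx": -14,"ty": -194,"tz": -148,"wx": -18.5,"wy": 0,"wz": 0,"jaw": 0},
    {"tx": -14,"ty": -194,"tz": -148,"wx": -18.5,"wy": 0,"wz": 0,"jaw": 0},
    {"tx": -14,"ty": -324,"tz": -311,"wx": -18.5,"wy": 0,"wz": 0,"jaw": 0},
    {"tx": -14,"ty": -324,"tz": -311,"wx": -18.5,"wy": 0,"wz": 0,"jaw": 0},
    {"tx": -14,"ty": -324,"tz": -311,"wx": -18.5,"wy": 0,"wz": 0,"jaw": 0},
    {"tx": -14,"ty": -324,"tz": -311,"wx": -18.5,"wy": 0,"wz": 0,"jaw": 0},
    {"tx": -14,"ty": -399,"tz": -497,"wx": -18.5,"wy": 0,"wz": 0,"jaw": 0},
    {"tx": -14,"ty": -399,"tz": -497,"wx": -18.5,"wy": 0,"wz": 0,"jaw": 0},
    {"tx": -14,"ty": -399,"tz": -497,"wx": -18.5,"wy": 0,"wz": 0,"jaw": 0},
    {"tx": -14,"ty": -399,"tz": -497,"wx": -18.5,"wy": 0,"wz": 0,"jaw": 0},
    {"tx": 31,"ty": -451,"tz": -638,"wx": -18.5,"wy": 0,"wz": 0,"jaw": 0},
    {"tx": 31,"ty": -451,"tz": -638,"wx": -18.5,"wy": 0,"wz": 0,"jaw": 0},
    {"tx": 31,"ty": -451,"tz": -638,"wx": -18.5,"wy": 0,"wz": 0,"jaw": 0},
    {"tx": 31,"ty": -451,"tz": -638,"wx": -18.5,"wy": 0,"wz": 0,"jaw": 0},
    {"tx": 111,"ty": -481,"tz": -712,"wx": -18.5,"wy": 0,"wz": 0,"jaw": 0},
    {"tx": 111,"ty": -481,"tz": -712,"wx": -18.5,"wy": 0,"wz": 0,"jaw": 0},
    {"tx": 111,"ty": -481,"tz": -712,"wx": -18.5,"wy": 0,"wz": 0,"jaw": 0}
  ]
}}

```text
clock: 2.48
position: [385.0, -328.6, 117.8]
ee_rot: [[-0.003, -0.998, 0.061], [0.005, 0.061, 0.998], [-1.0, 0.003, 0.005]]
force: [-0.9, 1.7, 0.1]
gripper_width: -0.3
```

Emit:
{"op": "jog_arm", "data": {
  "targets": [
    {"tx": 35,"ty": 0,"tz": -3,"wx": 0,"wy": 0,"wz": 0,"jaw": 0},
    {"tx": 71,"ty": 0,"tz": -3,"wx": 0,"wy": 0,"wz": 0,"jaw": 0},
    {"tx": 71,"ty": 0,"tz": -3,"wx": 0,"wy": 0,"wz": 0,"jaw": 0}
  ]
}}

```text
clock: 2.85
position: [385.0, -329.5, 48.4]
ee_rot: [[-0.003, -0.998, 0.058], [0.004, 0.058, 0.998], [-1.0, 0.003, 0.004]]
force: [-0.8, -0.7, -0.3]
gripper_width: 0.1
```

```bash
cat > look.py <<'E'
import sys
from h import *
from plant import camera,observe
tag=sys.argv[1]
for n in ("top","side"):
    c=camera(n);np.savez(f"{n}{tag}.npz",**c)
o=observe();print(o["clock"],o["position"],o["force"],o["gripper_width"],o["joints"])
E
python3 look.py 1; python3 - <<'E'
from h import *
crop(load("top1"),320,190,380,235,"ts1.png");crop(load("side1"),200,270,280,345,"ss1.png")
E
```

```text
2.95 [ 386.4349 -332.1467   50.8268] [ 0.0615 -0.4397  0.8734] -0.07858106155751933 [-0.9294  0.3852  1.8564  0.0004  0.899  -2.4419]
```

View pics/ts1.png

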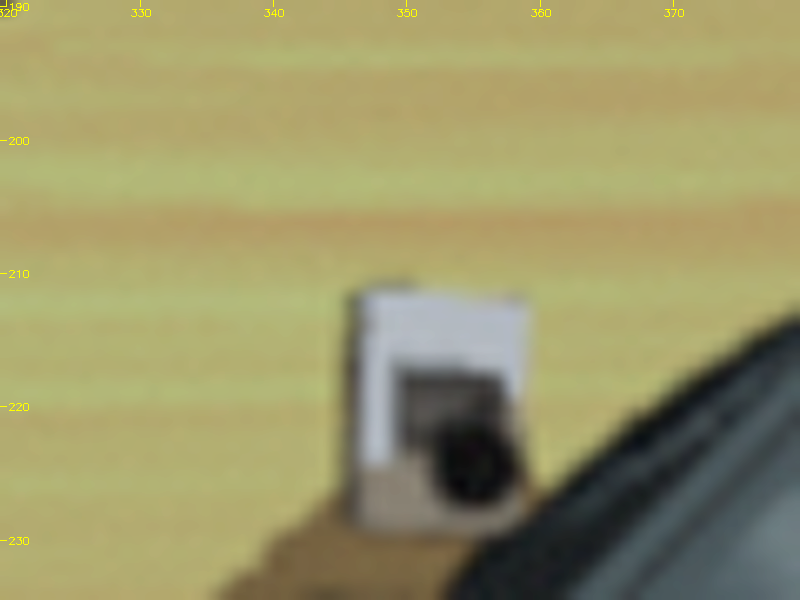

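View pics/ss1.png

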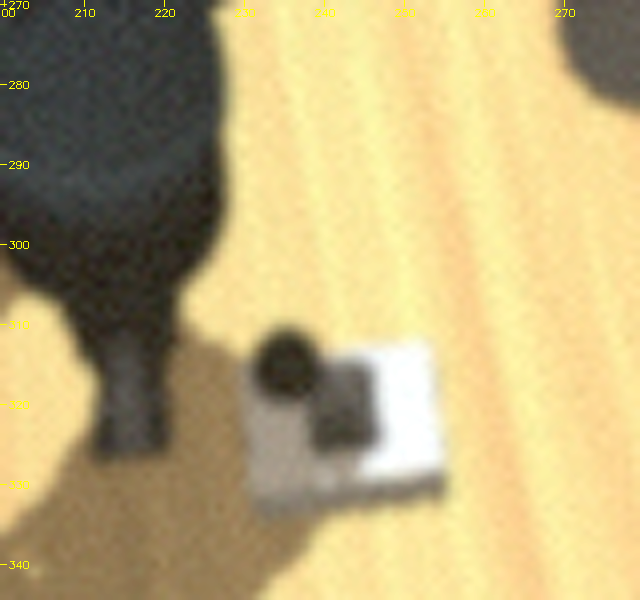

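The finger stands behind the ball and in line with it: finger at side (215,318), ball at (235,315). I'll push in steps.

Emit:
{"op": "jog_arm", "data": {
  "targets": [
    {"tx": 0,"ty": -12,"tz": 1.5,"wx": 0,"wy": 0,"wz": 0,"jaw": 0},
    {"tx": 0,"ty": -22,"tz": 1.5,"wx": 0,"wy": 0,"wz": 0,"jaw": 0},
    {"tx": 0,"ty": -30,"tz": 1.5,"wx": 0,"wy": 0,"wz": 0,"jaw": 0},
    {"tx": 0,"ty": -38,"tz": 1.5,"wx": 0,"wy": 0,"wz": 0,"jaw": 0},
    {"tx": 0,"ty": -46,"tz": 1.5,"wx": 0,"wy": 0,"wz": 0,"jaw": 0},
    {"tx": 0,"ty": -54,"tz": 1.5,"wx": 0,"wy": 0,"wz": 0,"jaw": 0},
    {"tx": 0,"ty": -61,"tz": 1.5,"wx": 0,"wy": 0,"wz": 0,"jaw": 0},
    {"tx": 0,"ty": -61,"tz": 1.5,"wx": 0,"wy": 0,"wz": 0,"jaw": 0}
  ]
}}

```text
clock: 3.95
position: [447.3, -335.2, 49.2]
ee_rot: [[0.001, -0.998, 0.06], [-0.0, 0.06, 0.998], [-1.0, -0.001, -0.0]]
force: [0.5, -0.2, 0.6]
gripper_width: 0.2
```

```bash
python3 look.py 2; python3 - <<'E'
from h import *
crop(load("top2"),320,190,380,235,"ts2.png");crop(load("side2"),200,270,280,345,"ss2.png")
E
```

```text
4.05 [ 446.714  -335.0672   49.1836] [-0.4505 -0.0316  0.5276] 0.21238818116443686 [-0.8434  0.4586  1.7356  0.0003  0.9472 -2.3546]
```

View pics/ss2.png

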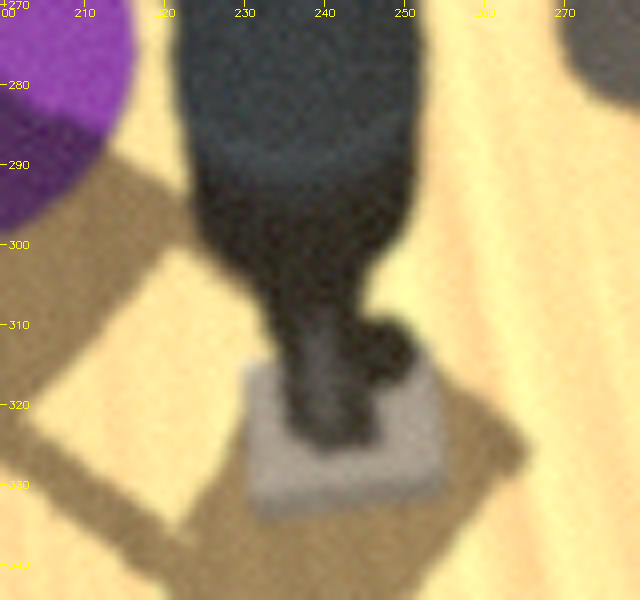

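View pics/ts2.png

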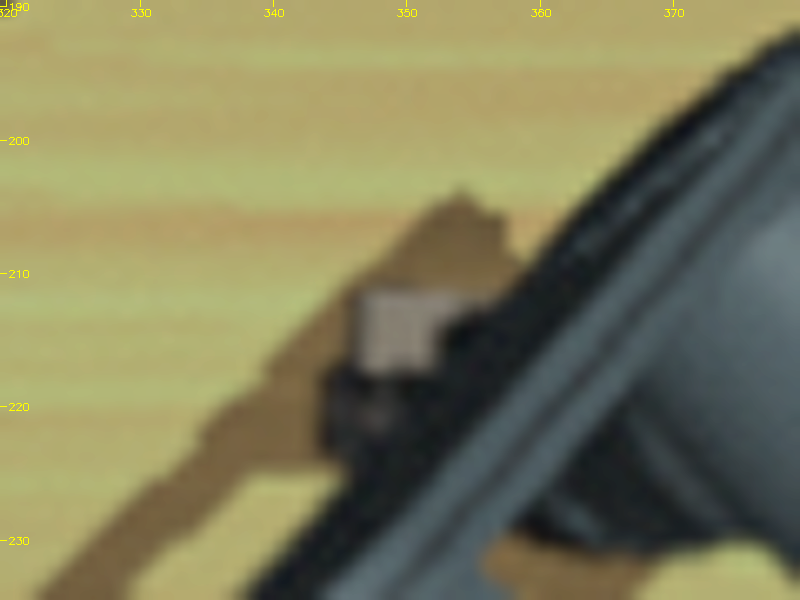

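```bash
python3 - <<'E'
from h import *
s=load("side2")
print(proj(s,[(437+d,-333-.06*d,h) for d,h in((0,61),(33,65.5),(36,64.5),(39,63),(43,61))]))
E
```

```text
[[234.9036 315.0326]
 [246.699  312.6747]
 [247.7725 312.712 ]
 [248.8443 312.8381]
 [250.269  313.0059]]
```

The ball (side 247.5,313) has moved about 35 mm, which is about 0.79 rad. It needs about 6–7 mm more.

Emit:
{"op": "jog_arm", "data": {
  "targets": [
    {"tx": 0,"ty": -3,"tz": 0,"wx": 0,"wy": 0,"wz": 0,"jaw": 0},
    {"tx": 0,"ty": -7,"tz": 0,"wx": 0,"wy": 0,"wz": 0,"jaw": 0},
    {"tx": 0,"ty": -7,"tz": 0,"wx": 0,"wy": 0,"wz": 0,"jaw": 0},
    {"tx": 0,"ty": -7,"tz": 0,"wx": 0,"wy": 0,"wz": 0,"jaw": 0}
  ]
}}

```text
clock: 4.55
position: [453.6, -335.5, 49.3]
ee_rot: [[0.0, -0.998, 0.06], [-0.0, 0.06, 0.998], [-1.0, -0.0, -0.0]]
force: [-0.2, 0.2, -0.3]
gripper_width: -0.2
```

```bash
python3 look.py 3; python3 - <<'E'
from h import *
crop(load("side3"),200,270,280,345,"ss3.png")
E
```

```text
4.65 [ 453.585  -335.5488   49.4163] [ 0.249  -0.0508 -0.0383] -0.21439209847069832 [-0.8347  0.4666  1.7207  0.0001  0.954  -2.3456]
```

View pics/ss3.png

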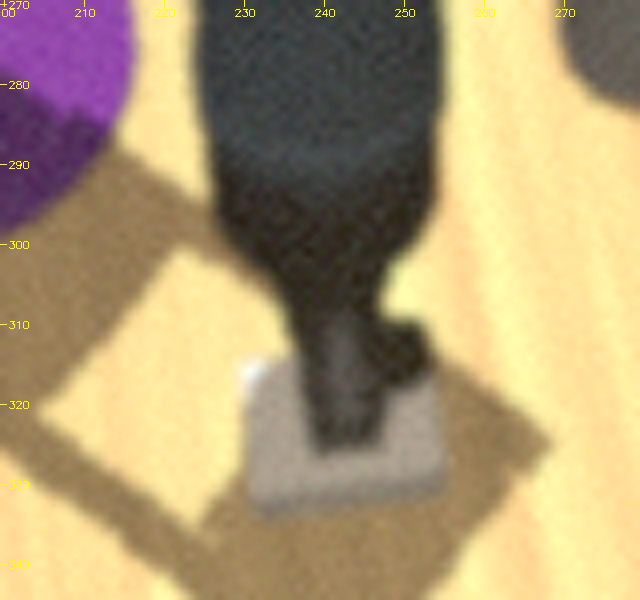

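The ball is at about (249.5,313.3), roughly +41 mm or 0.95 rad, so the lamp is on. I'll back away and compute the approach to the handle.

```bash
python3 - <<'E'
from h import *
from plant import observe
o=observe();p,R=o["position"],o["ee_rot"]
G=np.array([549,-1.5,205]);RT=Rt(-.285,37)
print(RT)
I=R
for P,Q in [((410,-333,49),R),((400,-320,240),R),((420,-160,300),RT),((440,-60,310),RT),(G-101.3*RT[:,0],RT)]:
    print(np.round(P),rel(p,R,P,Q))
E
```

```text
[[ 0.5775 -0.7664  0.2812]
 [-0.1692  0.2245  0.9597]
 [-0.7986 -0.6018  0.    ]]
[ 410 -333   49] [ 0.4 43.7 -0.1  0.   0.   0. ]
[ 400 -320  240] [-190.6   54.4   12.3    0.     0.     0. ]
[ 420 -160  300] [-250.6   44.   173.2   12.4    4.2  -36.8]
[440 -60 310] [-260.6   30.   274.2   12.4    4.2  -36.8]
[490.  16. 286.] [-236.5  -15.9  352.7   12.4    4.2  -36.8]
```

Emit:
{"op": "jog_arm", "data": {
  "targets": [
    {"tx": 0,"ty": 22,"tz": 0,"wx": 0,"wy": 0,"wz": 0,"jaw": 0},
    {"tx": 0,"ty": 44,"tz": 0,"wx": 0,"wy": 0,"wz": 0,"jaw": 0},
    {"tx": -60,"ty": 50,"tz": 0,"wx": 0,"wy": 0,"wz": 0,"jaw": 0},
    {"tx": -120,"ty": 54,"tz": 5,"wx": 0,"wy": 0,"wz": 0,"jaw": 0},
    {"tx": -180,"ty": 54,"tz": 12,"wx": 0,"wy": 0,"wz": 0,"jaw": 0},
    {"tx": -250,"ty": 44,"tz": 173,"wx": 12.4,"wy": 4.2,"wz": -36.8,"jaw": 60},
    {"tx": -250,"ty": 44,"tz": 173,"wx": 12.4,"wy": 4.2,"wz": -36.8,"jaw": 60},
    {"tx": -250,"ty": 44,"tz": 173,"wx": 12.4,"wy": 4.2,"wz": -36.8,"jaw": 60},
    {"tx": -250,"ty": 44,"tz": 173,"wx": 12.4,"wy": 4.2,"wz": -36.8,"jaw": 60},
    {"tx": -260,"ty": 30,"tz": 274,"wx": 12.4,"wy": 4.2,"wz": -36.8,"jaw": 60},
    {"tx": -260,"ty": 30,"tz": 274,"wx": 12.4,"wy": 4.2,"wz": -36.8,"jaw": 60},
    {"tx": -260,"ty": 30,"tz": 274,"wx": 12.4,"wy": 4.2,"wz": -36.8,"jaw": 60},
    {"tx": -236,"ty": -16,"tz": 353,"wx": 12.4,"wy": 4.2,"wz": -36.8,"jaw": 60},
    {"tx": -236,"ty": -16,"tz": 353,"wx": 12.4,"wy": 4.2,"wz": -36.8,"jaw": 60},
    {"tx": -236,"ty": -16,"tz": 353,"wx": 12.4,"wy": 4.2,"wz": -36.8,"jaw": 60},
    {"tx": -236,"ty": -16,"tz": 353,"wx": 12.4,"wy": 4.2,"wz": -36.8,"jaw": 60}
  ]
}}

```text
clock: 6.65
position: [490.4, 15.4, 285.0]
ee_rot: [[0.576, -0.768, 0.28], [-0.17, 0.223, 0.96], [-0.8, -0.6, -0.002]]
force: [0.3, 0.1, 0.2]
gripper_width: 60.1
```

```bash
python3 look.py 4; python3 - <<'E'
from h import *
from plant import observe
s=load("side4");t=load("top4")
crop(s,180,130,310,265,"sc4.png");crop(s,215,300,275,345,"ss4.png");crop(t,220,140,320,235,"tc4.png")
o=observe();print(o["ee_rot"])
E
```

```text
6.75 [490.352   14.1887 285.6025] [-0.982   0.3027  0.2394] 59.66967413046638 [-0.1282 -0.2248  2.0719 -0.1571  0.6613 -1.3199]
[[ 0.5766 -0.7664  0.2831]
 [-0.1712  0.2254  0.9591]
 [-0.7989 -0.6015 -0.0013]]
```

View pics/sc4.png

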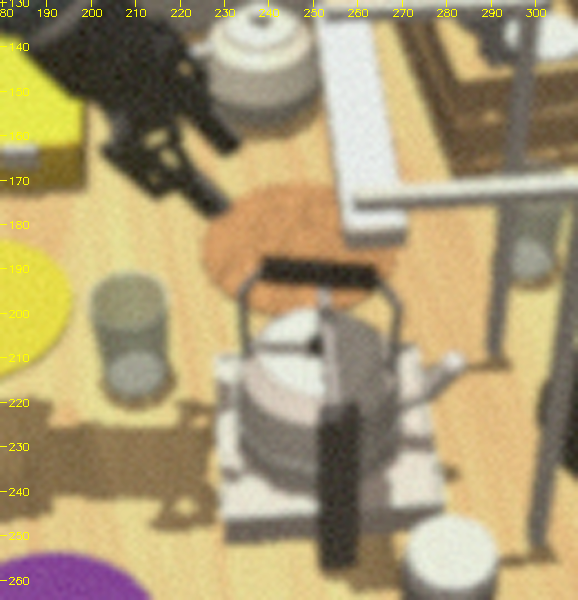

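View pics/ss4.png

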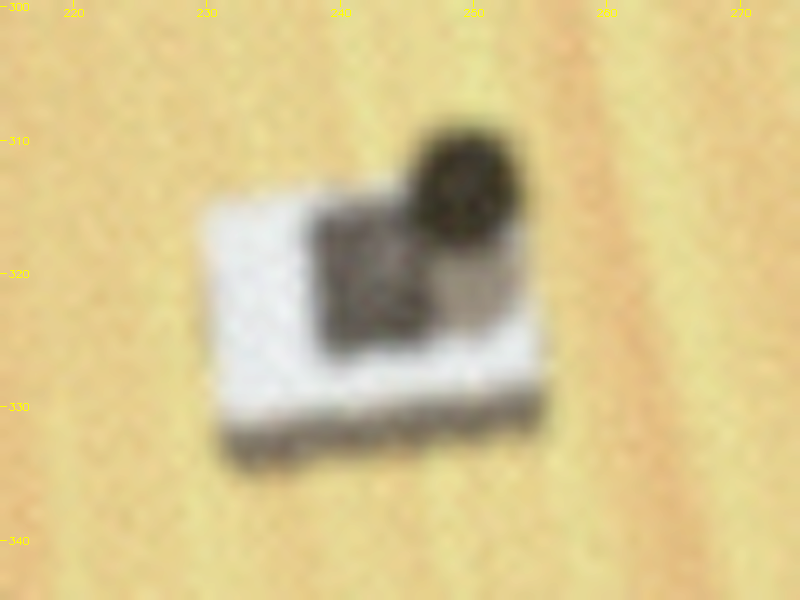

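View pics/tc4.png

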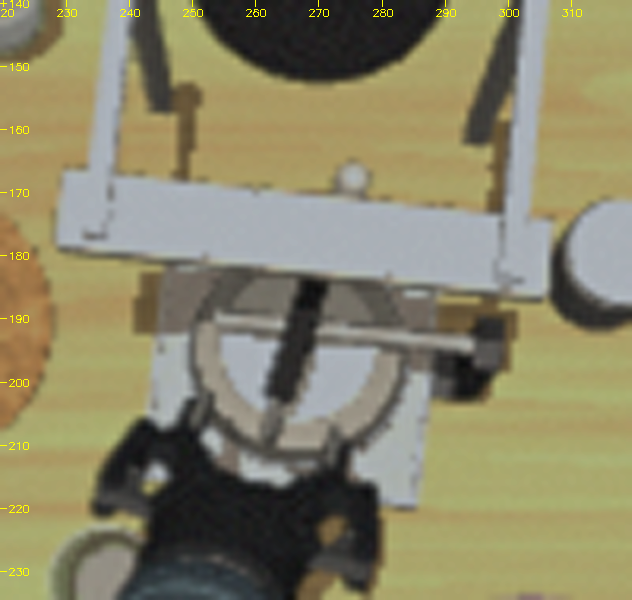

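The switch is on: ball at side (249.7,313.5). The gripper straddles the handle line, with fingertips at top (251.5,201) and (272,207). I'll compare these with the predicted projections to check calibration.

```bash
python3 - <<'E'
from h import *
s=load("side4");t=load("top4")
RT=Rt(-.285,37);p=np.array([490.4,14.7,285.2])
for back in (0,10):
  w=[p+RT@[-back,0,d] for d in(-37,-30,0,30,37)]
  print(back,"top",proj(t,w).round(1).tolist(),"side",proj(s,w).round(1).tolist())
crop(t,240,180,290,217,"tc4b.png");crop(s,205,145,245,185,"sc4b.png")
E
```

```text
0 top [[274.2, 208.4], [272.0, 207.8], [263.0, 205.2], [254.0, 202.5], [251.9, 201.9]] side [[230.4, 179.2], [230.7, 177.6], [232.0, 171.1], [233.3, 164.8], [233.5, 163.4]]
10 top [[273.7, 210.0], [271.6, 209.4], [262.5, 206.7], [253.4, 204.1], [251.3, 203.5]] side [[228.3, 177.1], [228.6, 175.5], [230.0, 169.0], [231.3, 162.8], [231.5, 161.3]]
```

View pics/tc4b.png

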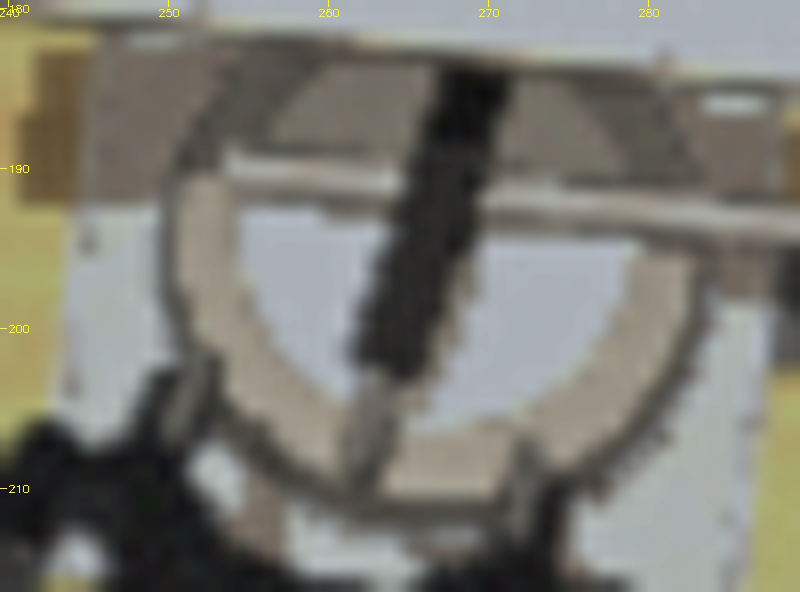

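View pics/sc4b.png

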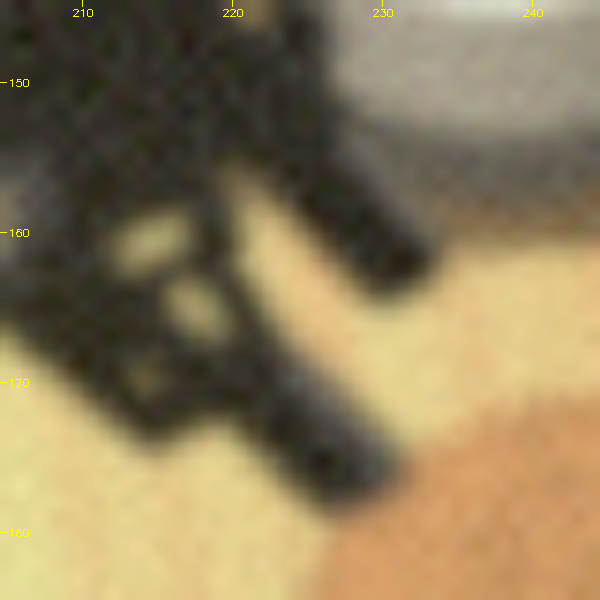

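Both cameras read about 3 mm towards +y compared with the robot, so I'll aim at the handle at (550, −4, 205).

```bash
python3 - <<'E'
from h import *
from plant import observe
o=observe();p,R=np.array([490.4,14.9,285.3]),o["ee_rot"]
G=np.array([550,-4,205]);RT=Rt(-.285,37)
print(rel(p,RT,G+18.7*RT[:,0],RT),rel(p,R,G+18.7*RT[:,0],RT))
E
```

```text
[120.4  -1.6  -1.4   0.    0.    0. ] [120.5  -1.6  -1.1  -0.   -0.1  -0. ]
```

Emit:
{"op": "jog_arm", "data": {
  "targets": [
    {"tx": 25,"ty": -1.5,"tz": -1.3,"wx": 0,"wy": 0,"wz": 0,"jaw": 60},
    {"tx": 50,"ty": -1.5,"tz": -1.3,"wx": 0,"wy": 0,"wz": 0,"jaw": 60},
    {"tx": 75,"ty": -1.5,"tz": -1.3,"wx": 0,"wy": 0,"wz": 0,"jaw": 60},
    {"tx": 92,"ty": -1.5,"tz": -1.3,"wx": 0,"wy": 0,"wz": 0,"jaw": 60},
    {"tx": 108,"ty": -1.5,"tz": -1.3,"wx": 0,"wy": 0,"wz": 0,"jaw": 60},
    {"tx": 120,"ty": -1.5,"tz": -1.3,"wx": 0,"wy": 0,"wz": 0,"jaw": 60},
    {"tx": 120,"ty": -1.5,"tz": -1.3,"wx": 0,"wy": 0,"wz": 0,"jaw": 60}
  ]
}}

```text
clock: 7.62
position: [560.4, -7.6, 189.9]
ee_rot: [[0.576, -0.767, 0.283], [-0.171, 0.226, 0.959], [-0.8, -0.601, -0.001]]
force: [-0.3, 0.9, 0.2]
gripper_width: 60.1
```

```bash
python3 look.py 5; python3 - <<'E'
from h import *
s=load("side5");t=load("top5")
crop(s,200,140,310,265,"sc5.png");crop(t,230,150,310,215,"tc5.png")
E
```

```text
7.725 [560.5099  -6.7574 190.7756] [-0.0403 -0.1209  0.2603] 60.10098082014548 [-0.1635  0.0336  2.1121 -0.2112  0.3614 -1.2756]
```

View pics/sc5.png

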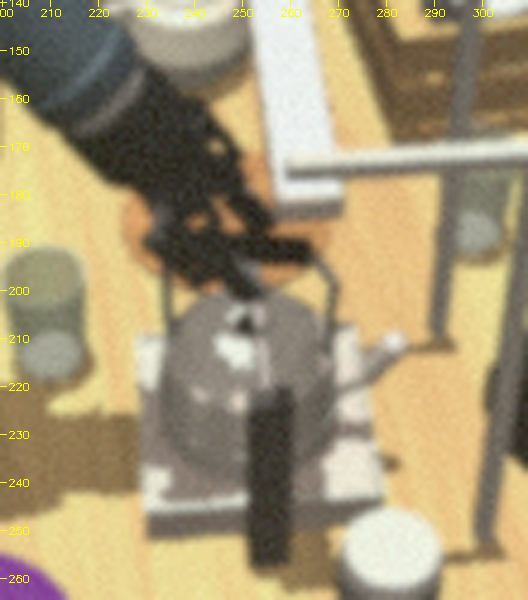

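View pics/tc5.png

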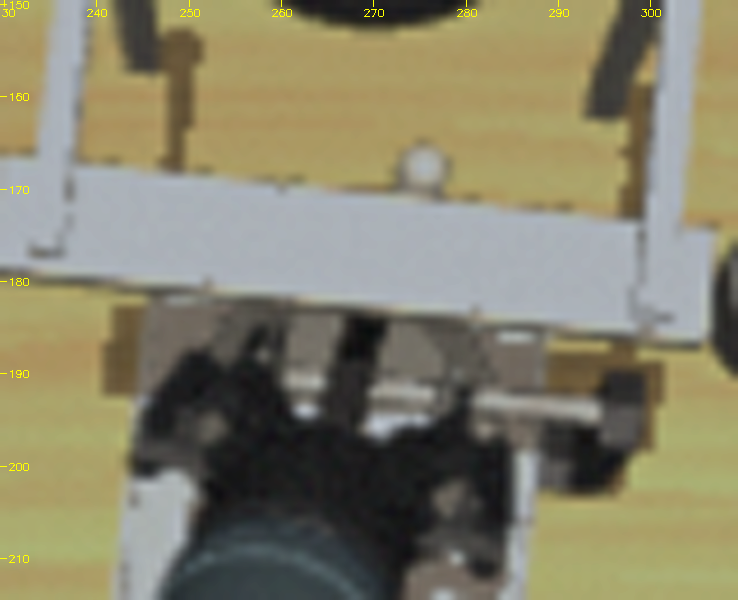

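The bar sits centred between the fingers (top: bar 268.5, fingers 258 and 279). Before gripping I'll check that the placing pose is within joint range (joint 5 is near its lower limit), using a small kinematic fit from logged poses.

```bash
cat > kin.py <<'E'
from h import *
from scipy.optimize import least_squares
D=[([0.9852,.2593,1.5361,0,1.348,-.2028],(205.2,510,231)),
([-0.9294,.3852,1.8564,.0004,.899,-2.4419],(386,-332,49.8)),([-.8434,.4586,1.7356,.0003,.9472,-2.3546],(447,-335.1,49.2)),
([-.8347,.4666,1.7207,.0001,.954,-2.3456],(453.6,-335.5,49.4)),([-.1282,-.2248,2.0719,-.1571,.6613,-1.3199],(490.4,14.7,285.4)),
([-.1635,.0336,2.1121,-.2112,.3614,-1.2756],(560.4,-7.2,190.4))]
rx=lambda a:Ro.from_euler("x",a).as_matrix()
ry=lambda a:Ro.from_euler("y",a).as_matrix()
rz=lambda a:Ro.from_euler("z",a).as_matrix()
def fk(q,L):
    # z-up base; links along local z
    h,d,L1,L2,L3,e,a=L
    R=rz(q[0]);p=np.array([0,0,h])+R@[a,d,0]
    R=R@ry(q[1]);p=p+R@[0,0,L1]
    R=R@ry(q[2]);p=p+R@[e,0,L2]
    R=R@rz(q[3])@ry(q[4]);p=p+R@[0,0,L3]
    R=R@rz(q[5]);return p,R   # tool x = local z
L=least_squares(lambda L:np.concatenate([fk(q,L)[0]-x for q,x in D]),[300,110,400,380,250,0,0]).x
def ik(P,RT,q0):
    def f(q):
        p,R=fk(q,L);return np.r_[(p-P)/100,R[:,2]-RT[:,0],(R@S)[:,2]-RT[:,2]]
    return least_squares(f,q0)
# tool z in last frame: from sample
R=fk(D[0][0],L)[1];S=np.eye(3)
zt=R.T@np.array([.3735,.9276,0]);S=np.stack([np.cross(zt,[0,0,1.]),[0,0,0],zt],1)
E
python3 - <<'E'
from kin import *
print(L);print([ (fk(q,L)[0]-x).round(1) for q,x in D])
R=fk(D[5][0],L)[1];print(R[:,2],R@S[:,2])
RT=Rt(-.285,37)
for P in [(550,-4,205),(551,-4,220),(560,100,220),(573,238,220),(573,238,180)]:
  for yaw in(-.285,-.05,.2):
    for lean in (37,):
        RT=Rt(yaw,lean)
        o=ik(np.array(P)+18.7*RT[:,0],RT,D[5][0]);print(P,yaw,o.x.round(3),o.cost.round(5))
E
```

```text
[221.8272 110.7953 533.6007 427.6903 353.3224  59.6522  -1.4443]
[array([ 0. , -0.1, -0.1]), array([ 0.4, -0.1,  0.6]), array([-0.3,  0.1, -0.3]), array([-0.1, -0. , -0.3]), array([ 0.1, -0.4,  0.3]), array([-0.1,  0.5, -0.1])]
[ 0.577  -0.1703 -0.7988] [0.2809 0.9597 0.0005]
(550, -4, 205) -0.285 [-0.165  0.035  2.112 -0.209  0.36  -1.279] 0.0
(550, -4, 205) -0.05 [-0.305  0.012  2.136  0.405  0.393 -2.153] 0.0
(550, -4, 205) 0.2 [-0.44   0.024  2.123  0.723  0.573 -2.746] 0.0
(551, -4, 220) -0.285 [-0.164  0.014  2.088 -0.188  0.404 -1.302] 0.0
(551, -4, 220) -0.05 [-0.304 -0.01   2.112  0.365  0.434 -2.109] 0.0
(551, -4, 220) 0.2 [-0.439  0.003  2.099  0.68   0.607 -2.692] 0.0
(560, 100, 220) -0.285 [ 0.123  0.084  2.013 -0.525  0.498 -0.768] 0.0
(560, 100, 220) -0.05 [-0.001  0.04   2.061 -0.078  0.397 -1.459] 0.0
(560, 100, 220) 0.2 [-0.141  0.025  2.077  0.464  0.465 -2.267] 0.0
(573, 238, 220) -0.285 [ 0.428  0.228  1.835 -0.678  0.68  -0.407] 0.0
(573, 238, 220) -0.05 [ 0.338  0.17   1.91  -0.493  0.505 -0.816] 0.0
(573, 238, 220) 0.2 [ 0.222  0.131  1.958 -0.035  0.407 -1.521] 0.0
(573, 238, 180) -0.285 [ 0.428  0.279  1.881 -0.765  0.606 -0.298] 0.0
(573, 238, 180) -0.05 [ 0.338  0.225  1.958 -0.601  0.416 -0.694] 0.0
(573, 238, 180) 0.2 [ 0.222  0.188  2.008 -0.048  0.3   -1.508] 0.0
```

The whole path is reachable at constant orientation, with joint 5 staying at or above 0.36. I'll close the grip.

Emit:
{"op": "jog_arm", "data": {
  "targets": [
    {"tx": 0,"ty": 0,"tz": 0,"wx": 0,"wy": 0,"wz": 0,"jaw": 5},
    {"tx": 0,"ty": 0,"tz": 0,"wx": 0,"wy": 0,"wz": 0,"jaw": 5},
    {"tx": 0,"ty": 0,"tz": 0,"wx": 0,"wy": 0,"wz": 0,"jaw": 5},
    {"tx": 0,"ty": 0,"tz": 0,"wx": 0,"wy": 0,"wz": 0,"jaw": 5},
    {"tx": 0,"ty": 0,"tz": 0,"wx": 0,"wy": 0,"wz": 0,"jaw": 5},
    {"tx": 0,"ty": 0,"tz": 0,"wx": 0,"wy": 0,"wz": 0,"jaw": 5}
  ],
  "squeeze": 60
}}

```text
clock: 8.48
position: [560.9, -5.9, 190.8]
ee_rot: [[0.578, -0.766, 0.28], [-0.169, 0.223, 0.96], [-0.798, -0.602, -0.001]]
force: [-1.3, 2.0, 3.3]
gripper_width: 15.4
```

```bash
python3 - <<'E'
from h import *
from plant import observe
o=observe();R=o["ee_rot"];print(o["position"],o["force"],o["moment"],o["gripper_width"])
print("up12",R.T@[0,0,12.],"y",[ (d,(R.T@np.array([.1116*d,.9938*d,0])).round(1)) for d in (10,70,130,244)])
print("mat from here",R.T@np.array([574-550,238.5+4,0]))
E
```

```text
[560.8873  -5.8856 190.8069] [-1.2856  2.0251  3.2798] [0.0559 0.187  0.1017] 15.43784073145576
up12 [-9.5808 -7.2255 -0.0086] y [(10, array([-1. ,  1.4,  9.9])), (70, array([-7.3,  9.6, 69. ])), (130, array([-13.5,  17.7, 128.1])), (244, array([-25.3,  33.3, 240.4]))]
mat from here [-27.2061  35.7894 239.502 ]
```

Gripped: width 15.4 mm on the 16 mm bar. I'll lift 12–13 mm gently.

Emit:
{"op": "jog_arm", "data": {
  "targets": [
    {"tx": -2.4,"ty": -1.8,"tz": 0,"wx": 0,"wy": 0,"wz": 0,"jaw": 5},
    {"tx": -4.8,"ty": -3.6,"tz": 0,"wx": 0,"wy": 0,"wz": 0,"jaw": 5},
    {"tx": -7.2,"ty": -5.4,"tz": 0,"wx": 0,"wy": 0,"wz": 0,"jaw": 5},
    {"tx": -10.4,"ty": -7.8,"tz": 0,"wx": 0,"wy": 0,"wz": 0,"jaw": 5},
    {"tx": -10.4,"ty": -7.8,"tz": 0,"wx": 0,"wy": 0,"wz": 0,"jaw": 5},
    {"tx": -10.4,"ty": -7.8,"tz": 0,"wx": 0,"wy": 0,"wz": 0,"jaw": 5}
  ],
  "squeeze": 60
}}

```text
clock: 9.22
position: [560.5, -6.0, 203.3]
ee_rot: [[0.577, -0.767, 0.281], [-0.169, 0.224, 0.96], [-0.799, -0.601, -0.001]]
force: [-1.3, 0.1, -4.7]
gripper_width: 15.1
```

```bash
python3 look.py 6; python3 - <<'E'
from h import *
s=load("side6");t=load("top6")
crop(s,200,140,310,265,"sc6.png")
from plant import observe
o=observe();print(o["force"],o["moment"])
E
```

```text
9.325 [560.414   -5.9612 203.1422] [-0.1     0.4071 -4.5903] 15.270411607032777 [-0.162   0.0146  2.0938 -0.1922  0.3987 -1.2958]
[-0.1     0.4071 -4.5903] [0.1984 0.6697 0.0122]
```

View pics/sc6.png

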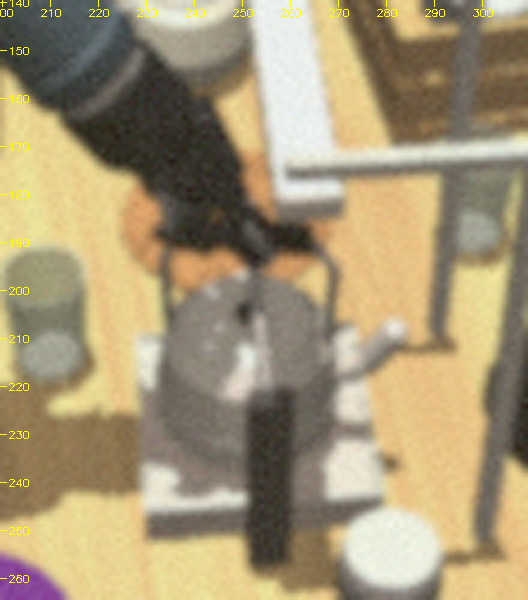

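It's lifted: about 4.6 N, so about 0.47 kg, and upright. I'll slide it along the rod towards stand +y.

Emit:
{"op": "jog_arm", "data": {
  "targets": [
    {"tx": -0.5,"ty": 0.7,"tz": 5,"wx": 0,"wy": 0,"wz": 0,"jaw": 5},
    {"tx": -1.3,"ty": 1.7,"tz": 12,"wx": 0,"wy": 0,"wz": 0,"jaw": 5},
    {"tx": -2.1,"ty": 2.8,"tz": 20,"wx": 0,"wy": 0,"wz": 0,"jaw": 5},
    {"tx": -3,"ty": 3.9,"tz": 28,"wx": 0,"wy": 0,"wz": 0,"jaw": 5},
    {"tx": -3.8,"ty": 5,"tz": 36,"wx": 0,"wy": 0,"wz": 0,"jaw": 5},
    {"tx": -4.7,"ty": 6.1,"tz": 44,"wx": 0,"wy": 0,"wz": 0,"jaw": 5},
    {"tx": -5.5,"ty": 7.2,"tz": 52,"wx": 0,"wy": 0,"wz": 0,"jaw": 5},
    {"tx": -6.4,"ty": 8.4,"tz": 60,"wx": 0,"wy": 0,"wz": 0,"jaw": 5},
    {"tx": -7.2,"ty": 9.5,"tz": 68,"wx": 0,"wy": 0,"wz": 0,"jaw": 5},
    {"tx": -7.9,"ty": 10.4,"tz": 75,"wx": 0,"wy": 0,"wz": 0,"jaw": 5},
    {"tx": -7.9,"ty": 10.4,"tz": 75,"wx": 0,"wy": 0,"wz": 0,"jaw": 5}
  ],
  "squeeze": 60
}}

```text
clock: 10.7
position: [569.2, 70.4, 203.3]
ee_rot: [[0.577, -0.767, 0.28], [-0.169, 0.223, 0.96], [-0.799, -0.601, -0.001]]
force: [0.5, 0.2, -5.1]
gripper_width: 15.2
```

```bash
python3 look.py 7; python3 - <<'E'
from h import *
s=load("side7");t=load("top7")
crop(s,200,140,310,265,"sc7.png");crop(t,190,140,310,230,"tc7.png")
E
```

```text
10.8 [569.0022  69.797  203.2119] [-0.454  -0.8662 -4.1316] 15.169426293745705 [ 0.0516  0.0656  2.0395 -0.4623  0.462  -0.8798]
```

View pics/sc7.png

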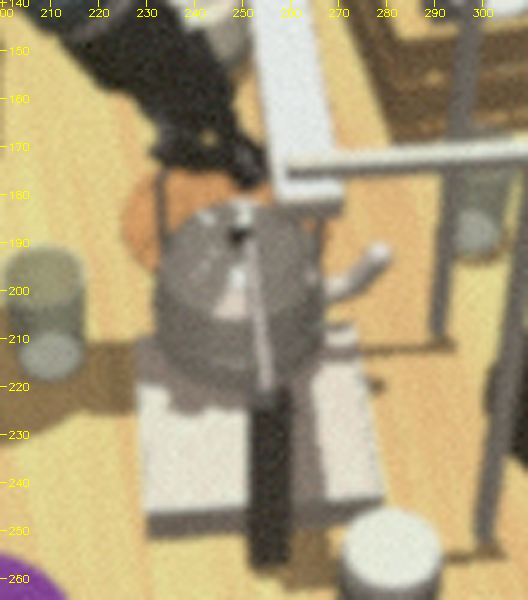

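View pics/tc7.png

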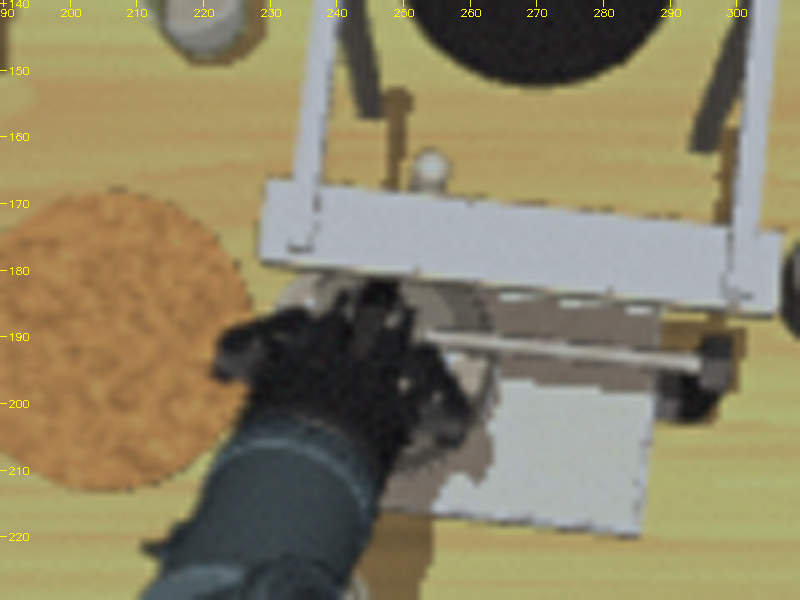

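The handle is past the rod tip and the rod is free (tip at top (253.7,189.5), handle at (246,185)). I'll carry it over to the mat.

```bash
python3 - <<'E'
from h import *
R=Rt(-.285,37)
print(R.T@np.array([15.7,165.2,0]))
E
```

```text
[-18.8853  25.0616 162.9503]
```

Emit:
{"op": "jog_arm", "data": {
  "targets": [
    {"tx": -0.7,"ty": 0.9,"tz": 6,"wx": 0,"wy": 0,"wz": 0,"jaw": 5},
    {"tx": -1.9,"ty": 2.5,"tz": 16,"wx": 0,"wy": 0,"wz": 0,"jaw": 5},
    {"tx": -3.5,"ty": 4.6,"tz": 30,"wx": 0,"wy": 0,"wz": 0,"jaw": 5},
    {"tx": -5.2,"ty": 6.9,"tz": 45,"wx": 0,"wy": 0,"wz": 0,"jaw": 5},
    {"tx": -7,"ty": 9.2,"tz": 60,"wx": 0,"wy": 0,"wz": 0,"jaw": 5},
    {"tx": -8.7,"ty": 11.5,"tz": 75,"wx": 0,"wy": 0,"wz": 0,"jaw": 5},
    {"tx": -10.4,"ty": 13.8,"tz": 90,"wx": 0,"wy": 0,"wz": 0,"jaw": 5},
    {"tx": -12.2,"ty": 16.1,"tz": 105,"wx": 0,"wy": 0,"wz": 0,"jaw": 5},
    {"tx": -13.9,"ty": 18.5,"tz": 120,"wx": 0,"wy": 0,"wz": 0,"jaw": 5},
    {"tx": -15.6,"ty": 20.7,"tz": 135,"wx": 0,"wy": 0,"wz": 0,"jaw": 5},
    {"tx": -17.1,"ty": 22.6,"tz": 147,"wx": 0,"wy": 0,"wz": 0,"jaw": 5},
    {"tx": -18.2,"ty": 24.2,"tz": 157,"wx": 0,"wy": 0,"wz": 0,"jaw": 5},
    {"tx": -18.9,"ty": 25,"tz": 163,"wx": 0,"wy": 0,"wz": 0,"jaw": 5},
    {"tx": -18.9,"ty": 25,"tz": 163,"wx": 0,"wy": 0,"wz": 0,"jaw": 5},
    {"tx": -18.9,"ty": 25,"tz": 163,"wx": 0,"wy": 0,"wz": 0,"jaw": 5}
  ],
  "squeeze": 60
}}

```text
clock: 12.68
position: [584.6, 234.5, 203.1]
ee_rot: [[0.577, -0.767, 0.281], [-0.17, 0.224, 0.96], [-0.799, -0.601, -0.001]]
force: [0.5, 0.2, -4.3]
gripper_width: 15.3
```

```bash
python3 look.py 8; python3 - <<'E'
from h import *
s=load("side8");t=load("top8")
crop(s,190,110,310,210,"sc8.png");crop(t,160,140,260,230,"tc8.png")
E
```

```text
12.775 [584.6849 234.4331 203.2394] [-0.5866 -0.5529 -5.1267] 15.091512287554968 [ 0.4266  0.2309  1.8359 -0.6801  0.6758 -0.4049]
```

View pics/sc8.png

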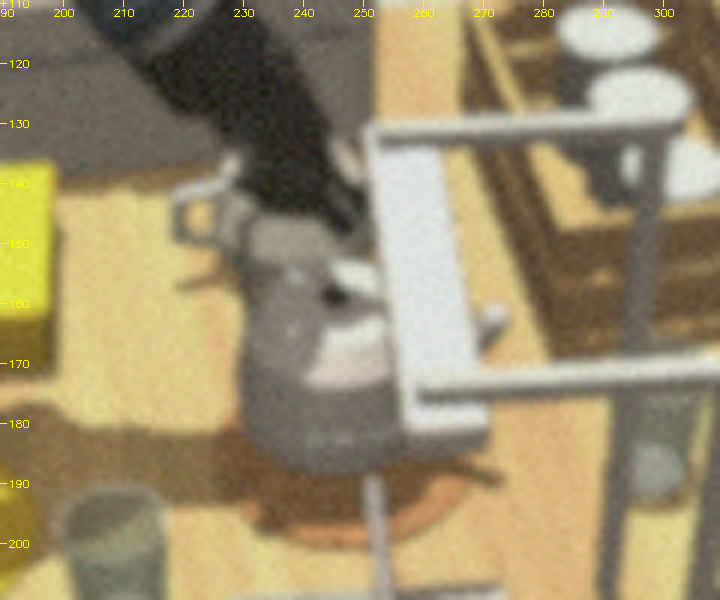

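View pics/tc8.png

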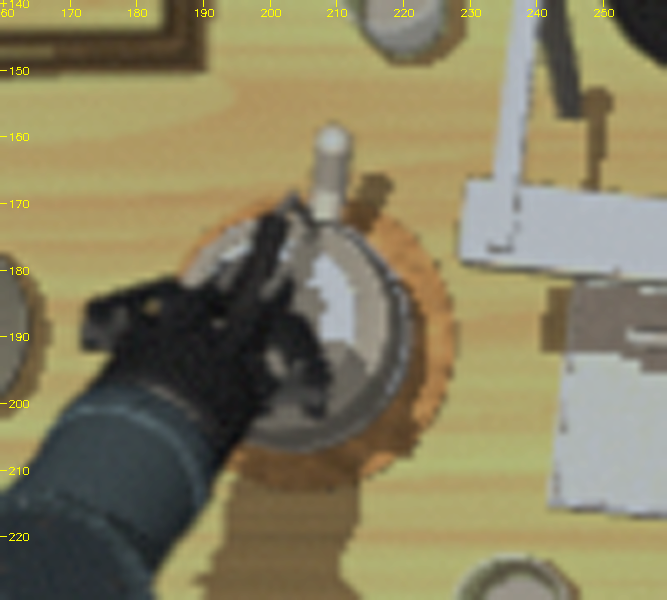

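```bash
python3 - <<'E'
from h import *
t=load("top8")
for z in (60,90,110): 
    P=atz(t,(203.5,189.8),z);print(z,P,66*382/(1434-z), "mat",atz(t,(205.9,190.9),5))
print(proj(t,[(574,238.5,217),(574,238.5,90),(574.5,241.5,5)]))
E
```

```text
60 [570.9326 241.8193  60.    ] 18.349344978165938 mat [574.002  240.7842   5.    ]
90 [566.8468 237.1083  90.    ] 18.758928571428573 mat [574.002  240.7842   5.    ]
110 [564.123  233.9676 110.    ] 19.042296072507554 mat [574.002  240.7842   5.    ]
[[197.4447 182.7238]
 [203.1679 187.9085]
 [205.723  190.7759]]
```

The kettle's centre is estimated at about (568, 238) against the mat at (574, 241) in the same camera, so it's well inside 30 mm. I'll trim by (+5, +2) and lower it, slowing near contact.

```bash
python3 - <<'E'
from h import *
R=Rt(-.285,37)
for d in ((5,2,-10),(5,2,-20),(5,2,-30),(5,2,-34),(0,0,-1)): print(d,R.T@np.array(d,float))
E
```

```text
(5, 2, -10) [10.5356  2.6351  3.3251]
(5, 2, -20) [18.522   8.6533  3.3251]
(5, 2, -30) [26.5083 14.6714  3.3251]
(5, 2, -34) [29.7029 17.0787  3.3251]
(0, 0, -1) [0.7986 0.6018 0.    ]
```

Emit:
{"op": "jog_arm", "data": {
  "targets": [
    {"tx": 4,"ty": 0,"tz": 1.5,"wx": 0,"wy": 0,"wz": 0,"jaw": 5},
    {"tx": 10.5,"ty": 2.6,"tz": 3.3,"wx": 0,"wy": 0,"wz": 0,"jaw": 5},
    {"tx": 14.5,"ty": 5.6,"tz": 3.3,"wx": 0,"wy": 0,"wz": 0,"jaw": 5},
    {"tx": 18.5,"ty": 8.6,"tz": 3.3,"wx": 0,"wy": 0,"wz": 0,"jaw": 5},
    {"tx": 22.5,"ty": 11.7,"tz": 3.3,"wx": 0,"wy": 0,"wz": 0,"jaw": 5},
    {"tx": 26.5,"ty": 14.7,"tz": 3.3,"wx": 0,"wy": 0,"wz": 0,"jaw": 5},
    {"tx": 28.9,"ty": 16.5,"tz": 3.3,"wx": 0,"wy": 0,"wz": 0,"jaw": 5},
    {"tx": 28.9,"ty": 16.5,"tz": 3.3,"wx": 0,"wy": 0,"wz": 0,"jaw": 5},
    {"tx": 28.9,"ty": 16.5,"tz": 3.3,"wx": 0,"wy": 0,"wz": 0,"jaw": 5}
  ],
  "squeeze": 60
}}

```text
clock: 13.9
position: [589.8, 237.0, 170.5]
ee_rot: [[0.577, -0.767, 0.281], [-0.169, 0.224, 0.96], [-0.799, -0.602, -0.001]]
force: [0.8, -0.1, -4.1]
gripper_width: 15.0
```

Contact is expected at TCP z about 165.8, another 4.7 mm down. I'll go in 1 mm steps.

Emit:
{"op": "jog_arm", "data": {
  "targets": [
    {"tx": 0.8,"ty": 0.6,"tz": 0,"wx": 0,"wy": 0,"wz": 0,"jaw": 5},
    {"tx": 1.6,"ty": 1.2,"tz": 0,"wx": 0,"wy": 0,"wz": 0,"jaw": 5},
    {"tx": 2.4,"ty": 1.8,"tz": 0,"wx": 0,"wy": 0,"wz": 0,"jaw": 5},
    {"tx": 3.2,"ty": 2.4,"tz": 0,"wx": 0,"wy": 0,"wz": 0,"jaw": 5},
    {"tx": 3.2,"ty": 2.4,"tz": 0,"wx": 0,"wy": 0,"wz": 0,"jaw": 5},
    {"tx": 3.2,"ty": 2.4,"tz": 0,"wx": 0,"wy": 0,"wz": 0,"jaw": 5}
  ],
  "squeeze": 60
}}

```text
clock: 14.65
position: [589.7, 236.8, 166.2]
ee_rot: [[0.577, -0.767, 0.281], [-0.169, 0.224, 0.96], [-0.799, -0.601, -0.001]]
force: [0.2, 0.5, -4.0]
gripper_width: 15.4
```

Emit:
{"op": "jog_arm", "data": {
  "targets": [
    {"tx": 0.3,"ty": 0.2,"tz": 0,"wx": 0,"wy": 0,"wz": 0,"jaw": 5},
    {"tx": 0.6,"ty": 0.4,"tz": 0,"wx": 0,"wy": 0,"wz": 0,"jaw": 5},
    {"tx": 0.8,"ty": 0.6,"tz": 0,"wx": 0,"wy": 0,"wz": 0,"jaw": 5},
    {"tx": 0.8,"ty": 0.6,"tz": 0,"wx": 0,"wy": 0,"wz": 0,"jaw": 5}
  ],
  "squeeze": 60
}}

```text
clock: 15.15
position: [590.1, 237.1, 166.0]
ee_rot: [[0.578, -0.766, 0.28], [-0.169, 0.224, 0.96], [-0.798, -0.602, -0.0]]
force: [-1.0, 1.5, -0.6]
gripper_width: 14.9
```

The force has dropped to −0.6 N, so the kettle is on the mat. One more small step, then a look.

Emit:
{"op": "jog_arm", "data": {
  "targets": [
    {"tx": 0.3,"ty": 0.2,"tz": 0,"wx": 0,"wy": 0,"wz": 0,"jaw": 5},
    {"tx": 0.3,"ty": 0.2,"tz": 0,"wx": 0,"wy": 0,"wz": 0,"jaw": 5}
  ],
  "squeeze": 60
}}

```text
clock: 15.4
position: [590.2, 237.2, 165.9]
ee_rot: [[0.578, -0.766, 0.28], [-0.169, 0.224, 0.96], [-0.798, -0.603, 0.0]]
force: [-3.5, 1.6, 4.9]
gripper_width: 15.4
```

```bash
python3 look.py 9; python3 - <<'E'
from h import *
s=load("side9");t=load("top9")
crop(s,190,110,310,210,"sc9.png");crop(t,160,140,260,230,"tc9.png")
E
```

```text
15.5 [590.2358 237.2038 165.8962] [-3.4466  1.3024  5.2193] 15.602689488134736 [ 0.4268  0.2884  1.8677 -0.7607  0.6067 -0.3051]
```

View pics/sc9.png

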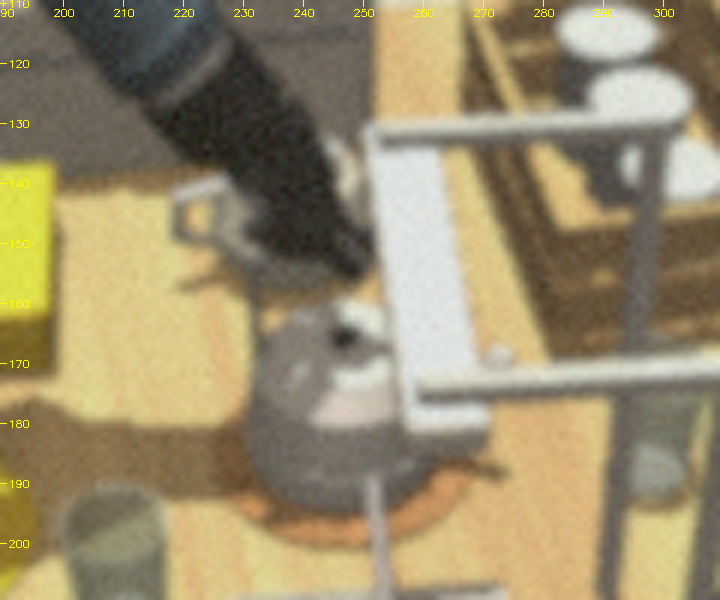

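View pics/tc9.png

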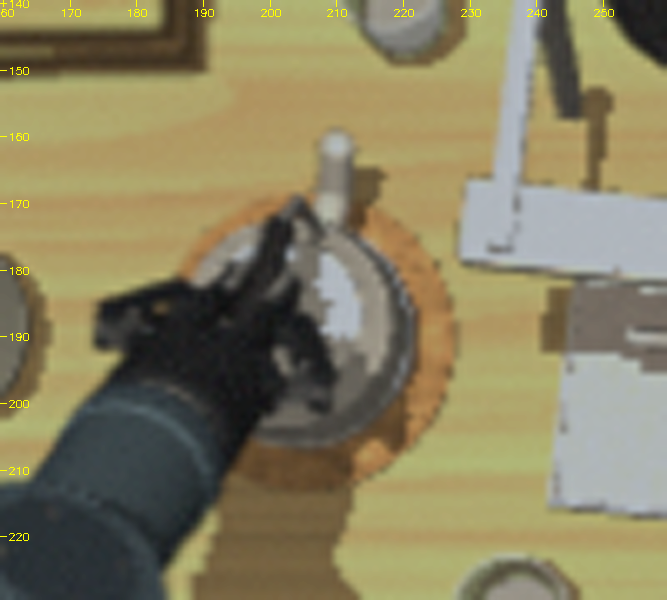

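The kettle is on the mat and well centred: its right edge is at 221.5 in the top view, with the mat's edge at 228. I'll release and back out along the tool axis.

Emit:
{"op": "jog_arm", "data": {
  "targets": [
    {"tx": 0,"ty": 0,"tz": 0,"wx": 0,"wy": 0,"wz": 0,"jaw": 20},
    {"tx": 0,"ty": 0,"tz": 0,"wx": 0,"wy": 0,"wz": 0,"jaw": 30},
    {"tx": 0,"ty": 0,"tz": 0,"wx": 0,"wy": 0,"wz": 0,"jaw": 50},
    {"tx": 0,"ty": 0,"tz": 0,"wx": 0,"wy": 0,"wz": 0,"jaw": 50},
    {"tx": 0,"ty": 0,"tz": 0,"wx": 0,"wy": 0,"wz": 0,"jaw": 50}
  ]
}}

```text
clock: 16.12
position: [589.7, 236.8, 164.8]
ee_rot: [[0.577, -0.767, 0.281], [-0.169, 0.224, 0.96], [-0.799, -0.601, -0.001]]
force: [-0.2, -0.5, -0.1]
gripper_width: 49.9
```

Emit:
{"op": "jog_arm", "data": {
  "targets": [
    {"tx": -10,"ty": 0,"tz": 0,"wx": 0,"wy": 0,"wz": 0,"jaw": 50},
    {"tx": -25,"ty": 0,"tz": 0,"wx": 0,"wy": 0,"wz": 0,"jaw": 50},
    {"tx": -45,"ty": 0,"tz": 0,"wx": 0,"wy": 0,"wz": 0,"jaw": 50},
    {"tx": -70,"ty": 0,"tz": 0,"wx": 0,"wy": 0,"wz": 0,"jaw": 50},
    {"tx": -100,"ty": 0,"tz": 0,"wx": 0,"wy": 0,"wz": 0,"jaw": 50},
    {"tx": -140,"ty": 0,"tz": 0,"wx": 0,"wy": 0,"wz": 0,"jaw": 50},
    {"tx": -190,"ty": 30,"tz": 0,"wx": 0,"wy": 0,"wz": 0,"jaw": 50},
    {"tx": -240,"ty": 60,"tz": 0,"wx": 0,"wy": 0,"wz": 0,"jaw": 50},
    {"tx": -240,"ty": 60,"tz": 0,"wx": 0,"wy": 0,"wz": 0,"jaw": 50},
    {"tx": -240,"ty": 60,"tz": 0,"wx": 0,"wy": 0,"wz": 0,"jaw": 50}
  ]
}}

```text
clock: 17.38
position: [404.7, 291.4, 321.4]
ee_rot: [[0.578, -0.767, 0.279], [-0.168, 0.223, 0.96], [-0.799, -0.602, 0.0]]
force: [-0.3, -0.1, 0.2]
gripper_width: 50.1
```

```bash
python3 look.py 10; python3 - <<'E'
from h import *
s=load("side10");t=load("top10")
crop(s,170,110,310,215,"sc10.png");crop(t,160,140,260,215,"tc10.png");crop(s,215,300,275,345,"ss10.png")
cv2.imwrite("pics/full10.png",cv2.resize(t["im"][:,:,::-1],(800,600)))
E
```

```text
17.475 [405.4915 290.4741 320.2259] [-0.3808  0.0943 -1.4436] 49.678277695672875 [ 0.7722 -0.0247  1.8178 -0.6328  1.0893 -0.2873]
```

View pics/sc10.png

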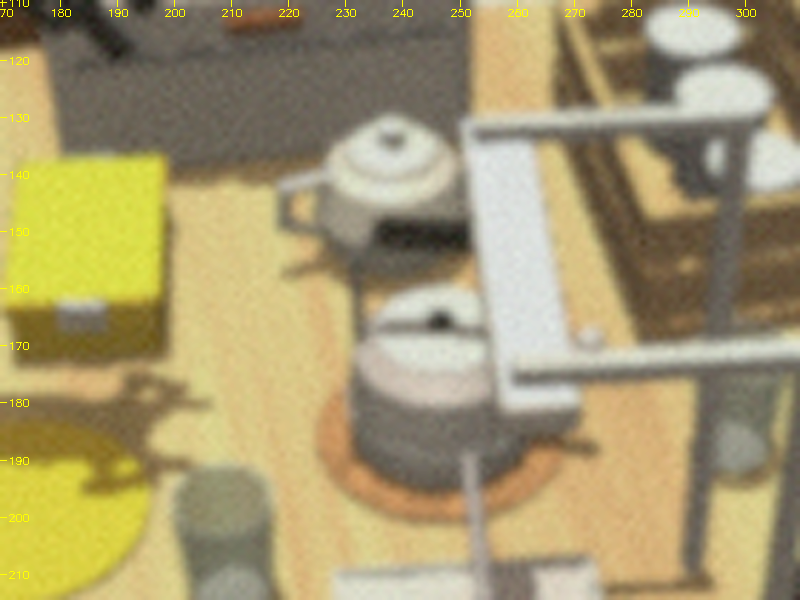

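View pics/tc10.png

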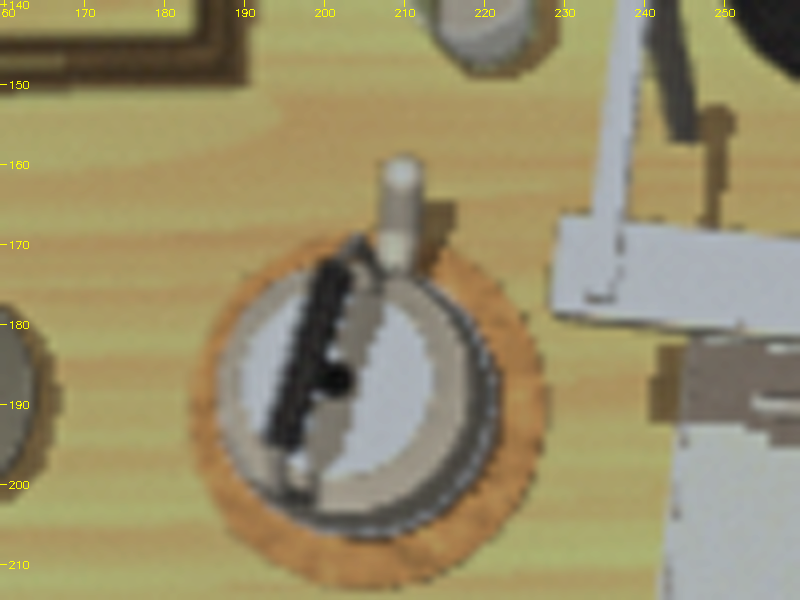

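View pics/ss10.png

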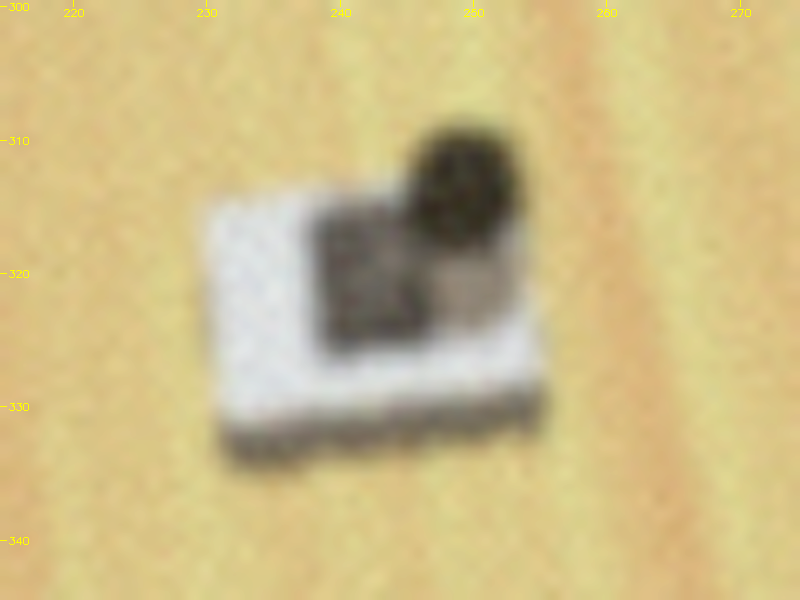

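View pics/full10.png

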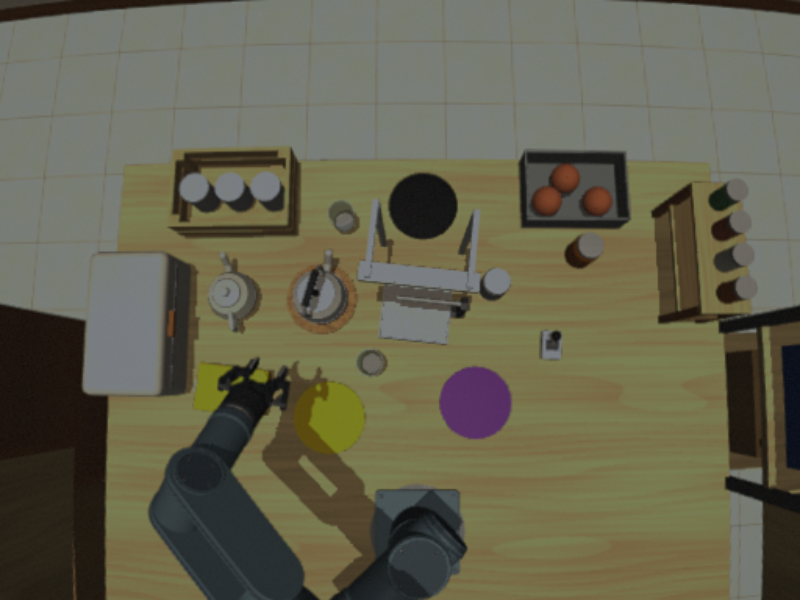

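The kettle stands upright and centred on the cork mat: body centre at top (204.3,189.7), with about (203.7,188.7) expected for perfect centring, so an offset of about 4 mm. The switch ball is still on at side (249.7,313.5), the bystanders haven't moved, and the arm is clear at z of about 320 mm. I'll hand in.

```bash
python3 -c "
from plant import hand_in,observe
print(hand_in());print(observe()['clock'])"
```

```text
the job is handed in; nothing more can be done
None
the job is handed in; nothing more can be done
```

The lamp is switched on and the kettle stands upright on the cork mat. I handed the job in at about 17.5 s of the 51 s allowed; no verdict was reported.

**What I did**
- **Switch:** I pushed the toggle with the closed fingers. The first push stopped at about 0.79 rad, just short, so I pushed 7 mm further.
- **Kettle:** I gripped the handle with the tool leaning back 37° and lifted about 12.5 mm. I slid it about 75 mm off the rod's open end, carried it over and set it down in 1 mm steps. The last force reading before release was about 5 N.

**Last checks**
- **Toggle:** the final image puts it at about 0.95 rad, above the 0.8 needed.
- **Placement:** the kettle's centre is about 4 mm from the mat's centre, against the 30 mm limit. This comes from the images, because there is no direct reading.
- **Surroundings:** by eye against the first pictures, no bystander had moved. The gripper was open and clear of everything.

**Disagreement:** both cameras read about 3 mm towards +y compared with the robot's own position. I corrected the grasp and the placing for that. No check failed.

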